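# Hold the cake stencil over the slab

### The job

Fold the clear lid of the cake case right back past upright so that it stays open, and let go of it; then take the oblong lattice stencil off the wire rack by its wooden grip and carry it over the jars into the open case. Finish holding it still and level about a centimetre above the chocolate-topped slab, centred and lined up lengthwise with it, so that I can dust cocoa through it: the chocolate is tacky, so nothing may touch it, and keep the stencil off the case too. Leave the round stencil and everything else as it stands, and keep hold of the stencil at the end.

Things in the scene. Friction and masses are not known exactly. Their poses are not given: they have to be found in the camera images.
- case_lid (a joint): Lid of the cake case: clear acrylic panel, 134 mm from hinge to front edge, 204 mm wide, 4 mm thick, hinged on top of the back wall (far from the robot). 0 = shut; grows as the front edge swings up and back; pi/2 = upright; stop at 1.85 rad. Stiff hinge (about 3 N at the bar): it stays where it is left. Starts shut or ajar by up to 0.2 rad.
- lid_bar (a point): Centre of the lid's pull: a round steel bar, 10 mm diameter, straight for 78 mm along the hinge direction, held by two arms 40 mm in front of the lid's front edge (35 mm clear gap). It turns with the lid, 174 mm from the hinge line, and can roll between fingers. With the lid shut it is 78 mm above the worktop.
- lid_hinge (a point): Middle of the lid's hinge line, on the case's back wall, 75 mm up; fixed. x runs from the case's front (bar side) to its back, y along the hinge, z up. From here the bar is at x = -0.174 cos(lid) + 0.003 sin(lid), z = 0.174 sin(lid) + 0.003 cos(lid) m. The case is an open box 134 (x) x 204 (y) x 75 mm with 4 mm clear walls on a wooden base 148 x 218 mm, centred 67 mm in front (-x) of here.
- slab_top (a point): Centre of the top face of the caramel shortbread slab with a chocolate top that lies on a gold card inside the case. The slab is 66 mm (its x) by 120 mm (its y, the long way) and 37 mm high over its 2 mm card (86 x 142 mm); its top lies 51 mm above the worktop, 24 mm below the rim of the case's walls. z is up. It weighs 0.4 kg and is loose.
- oblong_grip (a point): Centre of the wooden grip of the oblong stencil: an upright block 14 mm thick (along the stencil's x), 34 mm wide (its y) and 48 mm high (its z), on a folded-up steel tongue at the plate's -x end. It lies 66 mm from the plate's centre towards -x and 62 mm above the plate's underside. Grip it across its 14 mm.
- oblong_face (a point): Centre of the underside of the oblong stencil's plate: a steel plate 140 mm (its x, the long way) by 84 mm (its y), 2.5 mm thick, with a diamond lattice; z is up, away from the underside. It weighs 0.07 to 0.13 kg. It starts lying flat on the wire rack with its underside 30 mm above the worktop, the grip on the side nearer the robot.
- round_grip (a point): Centre of the wooden grip (14 x 34 x 48 mm) of the other stencil, a round one of 92 mm diameter with a similar grip 42 mm from its centre. It lies on the same rack, on either side of the oblong one, with 110 mm between the plates' centres. To be left alone.
- wire_rack: Steel wire rack, 162 mm (x) by 236 mm (y) and 30 mm high, fixed; origin under its centre. The two stencils lie side by side on it, at y = +55 and -55 mm.
- sugar_jar_mid (a point): Centre of a glass jar with a grey lid, 59 mm diameter, 95 mm high, standing between rack and case. To be left alone.
- cinnamon_jar_mid (a point): Centre of a spice jar with a red lid, 44 mm diameter, 105 mm high, standing between rack and case. To be left alone.
- cocoa_shaker_mid (a point): Centre of a shaker with a domed metal top, 44 mm diameter, 90 mm high, standing between rack and case. To be left alone.
- milk_pitcher_mid (a point): Centre of a steel milk pitcher, 66 x 91 x 98 mm, standing behind the jars. To be left alone.

How it is judged (in metres and radians):
On the way, in this order (a step that is already met when the one before it is completed fails the run):
1. the lid is folded back past upright (over 1.62 rad) and let go (value of joint case_lid above 1.62 rad and contact force between the fingers and case_lid below 0.1 N), for 0.2 s.
2. the oblong stencil is held in the fingers clear above the things between (underside over 100 mm up) (height (world z) of oblong_face above 0.1 m and contact force between the fingers and oblong_stencil above 2 N), for 0.2 s.
At the end, for the whole second after the job is handed in: Held still by the fingers alone, the oblong stencil is 4-18 mm above the slab, centred within 9 mm, aligned within 0.10 rad (either way round), level within 0.08 rad, touching neither slab nor case; lid past 1.58 rad; slab not shifted (6 mm), round stencil where it was (20 mm) (z of oblong_face in the frame of slab_top between 0.004 and 0.018 m and x of oblong_face in the frame of slab_top between -0.009 and 0.009 m and y of oblong_face in the frame of slab_top between -0.009 and 0.009 m and angle between the x axis of oblong_face and the y axis of slab_top, either way round below 0.1 rad and angle between oblong_face's own z axis and vertical below 0.08 rad and linear speed of oblong_stencil below 0.015 m/s and contact force between the fingers and oblong_stencil above 2 N and contact force between oblong_stencil and slab below 0.05 N and contact force between oblong_stencil and cake_case below 0.05 N and value of joint case_lid above 1.58 rad and distance of slab_top from where it was at the start of the episode below 0.006 m and distance of round_grip from where it was at the start of the episode below 0.02 m); the arm keeps its last pose, push and grip.
It fails at once if the chocolate top is touched by the stencil or the robot (contact force between any of oblong_stencil, the arm, the fingers and slab above 0.3 N).
It fails at once if the stencil knocks against the case or its lid (over 1 N) (contact force between oblong_stencil and cake_case above 1 N).
It fails at once if the round stencil is taken or pushed (over 20 mm) (distance of round_grip from where it was at the start of the episode above 0.02 m).
It fails at once if a jar, the shaker or the milk pitcher is pushed (over 15 mm) or knocked over (distance of any of sugar_jar_mid, cinnamon_jar_mid, cocoa_shaker_mid, milk_pitcher_mid from where it was at the start of the episode above 0.015 m).
It also fails if it takes over 59 s, if anything falls off the work surface, if the arm or the gripper's body presses on something with over 40 N, if the wrist force passes 120 N, or if a joint passes its speed limit or range.

### The arm

A 6-joint arm with a two-finger parallel gripper is mounted at the origin on a cart in front of the work surface, level with it; the furniture and walls round the work are solid. World frame = base frame: x ahead of the robot, y to its left, z up, the work surface at z = 0. Lengths are in mm, angles in degrees, forces in N, time in s.
With the tool pointing down it reaches from about 350 to 850 mm from the base axis. Payload 8.1 kg.
Tool frame: the origin (TCP) lies midway between the tips of the shut fingers; the grasp point (between the pads) lies 19 mm behind it; x points along the fingers, y is the direction in which the jaws open and shut, and the axes are right-handed (so a half turn about x gives the same grasp; the last joint's range is limited). The gripper opens to 85 mm and grips with 20 to 120 N. Pads are 22 mm wide; open, the fingers measure 114 mm over their backs; the gripper's body (76 mm by 85 mm) begins 54 mm behind the grasp point. The pads swing forward as they close: fully open they stand 13 mm farther back than shut.
Start: joints at [69.477, 7.471, 85.268, -0, 87.261, -4.893], TCP at [161.635, 577.823, 231.292] pointing down, gripper open.
Joint ranges: [-169.43, 169.43], [-51.17, 129.36], [1.28, 143.12], [-76.62, 256.62], [0, 156.53], [-152.29, 152.29]. Speed limits (degrees/s): [136.94, 136.94, 159.86, 180, 180, 180].

### API

Orientations are given as [roll, pitch, yaw] about the fixed x, y, z axes, in that order (R = Rz(yaw) Ry(pitch) Rx(roll)).
In Python, from bench import sense, snapshot, hand_in gives the robot as it stands.
- The arm moves only by the tool drive_tool, never from a script. Its argument "deltas" is a list of rows, each a list of 7 numbers: the closure in counts, from 0 (fully open) to 255 (shut), then the shift along the tool's x, y, z in m, then the turn, a rotation vector about the tool's x, y, z in rad. A call has exactly 10 rows; each row is the pose to reach, as a shift and turn from the pose commanded when the call began, along the tool's axes at that moment; what a row does not reach only later rows make up. A row lasts 1/12 s, in which the tool goes at most 41.7 mm and 7.16 degrees, less where a joint would pass 70% of its speed; a pose out of reach is approached as far as the arm can. A call with a gripper value outside its range is refused whole. The fingers move at their own pace and stop on an object; "squeeze" is the grip in N (left out, the last holds). Time passes only in rows, so rows that repeat a pose let the fingers close, or fill a call up. It gives the time, the measured TCP pose, the force and the opening at its end, in the units of the state.
- sense(): the state, without advancing time (a new reading comes with each control period).
- snapshot(name): name is "scene" or "top"; returns a dict with "frame" (480x640x3 uint8, blue, green, red), "fx", "fy", "cx", "cy" (pixels), "rvec" (rotation vector, rad) and "tvec" (3), from world to camera coordinates, as OpenCV has them. Camera axes: x right, y down, z forward; pixel columns grow to the right and rows downward; lengths in mm; the calibration is good to about 2 mm. A picture is of the moment at which its call begins. There is no depth.
- hand_in(): hands the job in, once; it reports no verdict.
The state is a dict: "time": time; "joint_pos": joint angles; "qd": joint speeds; "joint_efforts": joint torques, N m; "tool_pos": TCP position; "tcp_rot": TCP orientation; "ft_force": force on the tool from outside, world axes, zero at the start; "wrist_torque": the same for the moment, N m; "finger_gap": finger opening in mm.
Only numpy, scipy, OpenCV 4.12 (cv2) and the standard library are available. Lean on these libraries where they do the work, as an engineer would, in place of code of your own. Each camera call takes 0.05 s, during which the arm holds its last target.

## Working session

There is one attempt and no reset: what is moved stays moved. The work goes in short steps, Python scripts to look and compute and a tool call to move; the robot and the scene stay as the last step left them, time stands still between calls to the robot, and variables do not carry over. Pictures are saved under pics/ and viewed, and the job is handed in when it is done.

Besides the shell and the picture viewer there is one more tool, called after ">>>" by a JSON object that holds its "name" and its "arguments". drive_tool: Moves the arm, as the interface text tells. Its arguments: {"type":"object","properties":{"deltas":{"type":"array","items":{"type":"array","items":{"type":"number"}}},"squeeze":{"type":"number"}},"required":["deltas"]}

```bash
ls; mkdir -p pics
python3 - <<'E'
from bench import sense,snapshot
import cv2,pickle
print(sense())
for n in("scene","top"):
    s=snapshot(n);cv2.imwrite(f"pics/{n}0.png",s["frame"]);pickle.dump(s,open(f"{n}0.pkl","wb"))
    print({k:v for k,v in s.items() if k!="frame"})
E
```

```text
pics
{'time': 0.0, 'joint_pos': array([ 6.94779496e+01,  7.51504184e+00,  8.53303084e+01, -9.26591249e-04,
        8.72615894e+01, -4.89222930e+00]), 'qd': array([-0.0515621 ,  0.03172789,  0.04427714, -0.01958808,  0.06255023,
        0.06644457]), 'joint_efforts': array([-3.84870200e-04, -5.69402182e+01, -5.00551379e+01, -1.94834229e-04,
        1.46721618e-02,  7.11385884e-07]), 'tool_pos': array([161.43225605, 577.29609708, 230.23526318]), 'tcp_rot': array([ -94.39640725,   89.89305637, -110.02618321]), 'ft_force': array([-0.28006443,  0.68410792, -1.06376313]), 'wrist_torque': array([ 0.00765298, -0.01674359, -0.03147051]), 'finger_gap': 85.91265150568098}
{'fx': 491.70237906074294, 'fy': 491.70237906074294, 'cx': 324.4543501123836, 'cy': 237.14261861585746, 'rvec': array([ 1.91935644, -0.73547532,  0.49748874]), 'tvec': array([-389.69756037,  221.59229695,  647.97691225])}
{'fx': 529.880021964342, 'fy': 529.880021964342, 'cx': 324.9247412331993, 'cy': 237.8964034980357, 'rvec': array([ 2.43093573, -1.58197089,  0.23193979]), 'tvec': array([-222.67471447,  469.54354171, 1059.05907506])}
```

View pics/scene0.png

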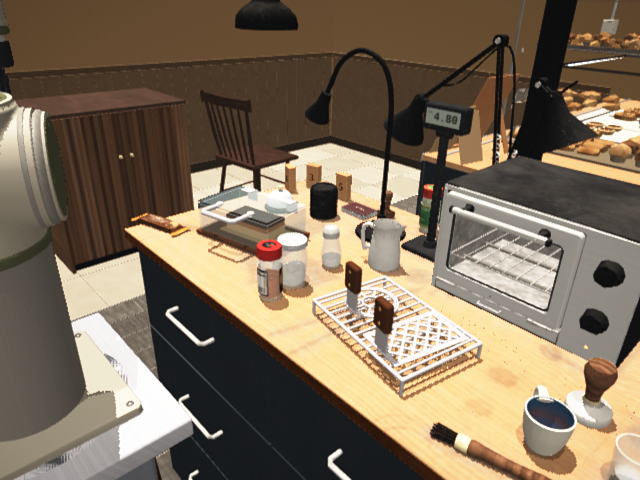

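View pics/top0.png

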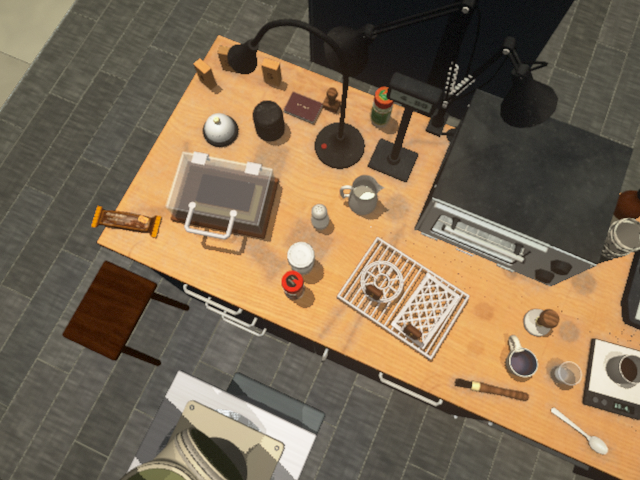

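```bash
cat > h.py <<'E'
import numpy as np,cv2,pickle
from scipy.spatial.transform import Rotation as R
def load(n): return pickle.load(open(n+".pkl","rb"))
def K(s): return np.array([[s["fx"],0,s["cx"]],[0,s["fy"],s["cy"]],[0,0,1.]])
def proj(s,P): return cv2.projectPoints(np.array(P,float).reshape(-1,1,3),s["rvec"],s["tvec"],K(s),None)[0].reshape(-1,2)
def ray(s,uv):
    Rm=cv2.Rodrigues(s["rvec"])[0]; d=Rm.T@np.linalg.inv(K(s))@np.array([uv[0],uv[1],1.]); return -Rm.T@s["tvec"],d/np.linalg.norm(d)
def onz(s,uv,z):
    c,d=ray(s,uv); return c+d*(z-c[2])/d[2]
def tri(s1,a,s2,b):
    c1,d1=ray(s1,a);c2,d2=ray(s2,b)
    t=np.linalg.lstsq(np.c_[d1,-d2],c2-c1,rcond=None)[0]
    p,q=c1+t[0]*d1,c2+t[1]*d2; return (p+q)/2,np.linalg.norm(p-q)
def crop(s,x,y,w,h,k,name):
    cv2.imwrite(name,cv2.resize(s["frame"][y:y+h,x:x+w],None,fx=k,fy=k,interpolation=cv2.INTER_CUBIC))
E
python3 - <<'E'
from h import *
a=load("scene0");b=load("top0")
crop(b,150,130,140,120,5,"pics/t_case.png")
crop(b,270,220,210,150,3.8,"pics/t_rack.png")
crop(a,180,170,150,110,5,"pics/s_case.png")
crop(a,240,210,250,190,3.2,"pics/s_rack.png")
for P in([0,0,0],[161,577,231],[400,0,0],[400,400,0]): print(P,proj(a,P),proj(b,P))
E
```

```text
[0, 0, 0] [[ 28.74131787 405.29283745]] [[213.51369215 472.82356484]]
[161, 577, 231] [[  8.51205449 129.66006853]] [[-60.6218657 259.9295054]]
[400, 0, 0] [[271.41924628 297.74487065]] [[297.09288778 291.87626049]]
[400, 400, 0] [[167.79041564 227.33112362]] [[137.09266988 221.34108493]]
```

View pics/t_case.png

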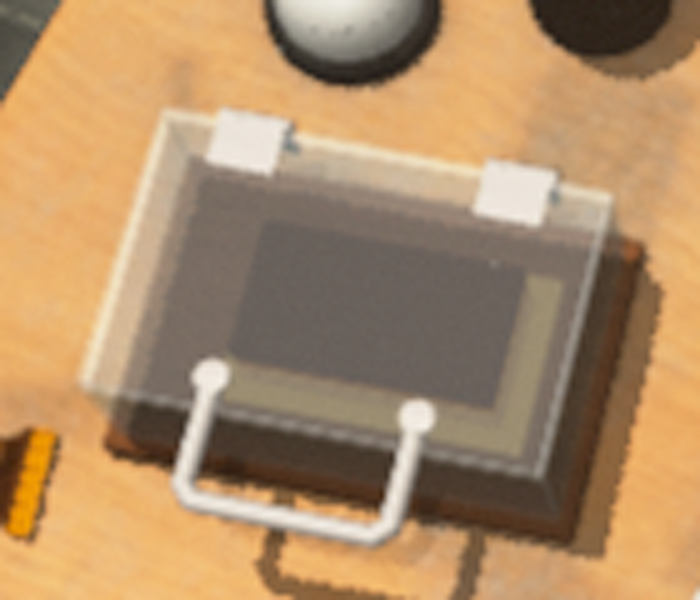

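View pics/t_rack.png

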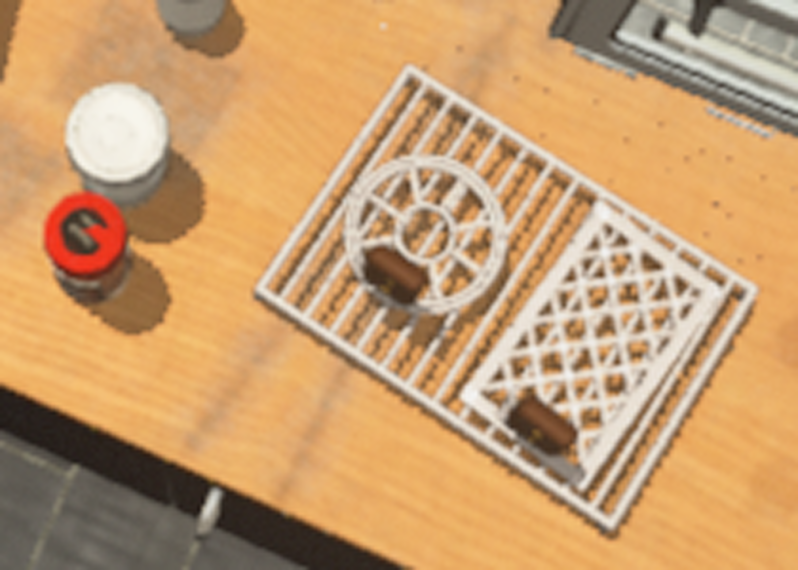

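View pics/s_case.png

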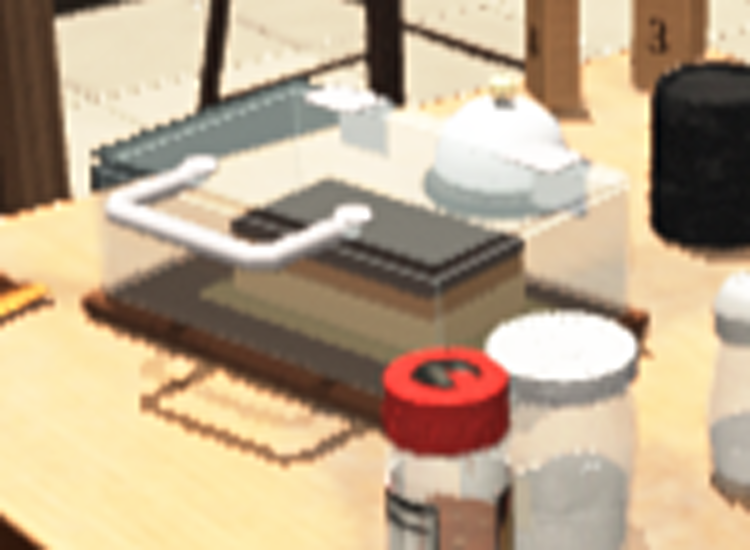

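View pics/s_rack.png

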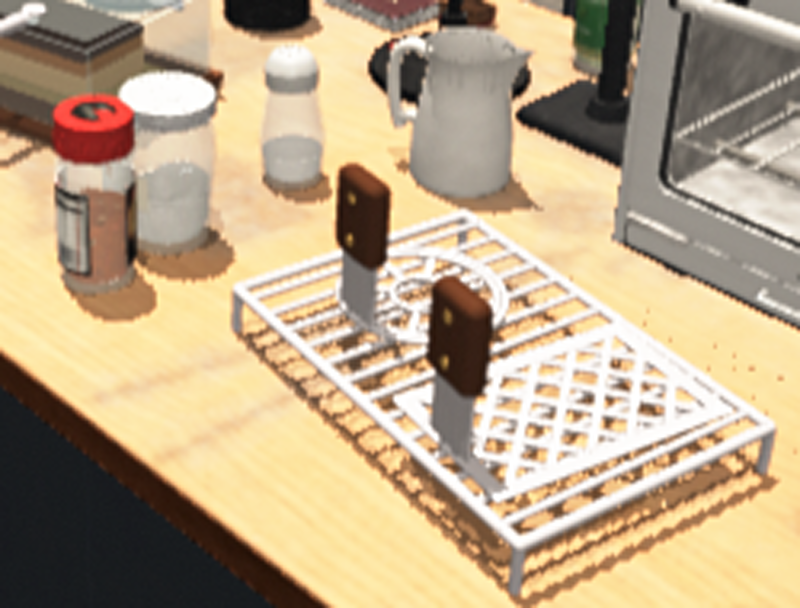

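Run:
```python
from h import *
np.set_printoptions(precision=1,suppress=True)
a=load("scene0");b=load("top0")
T=lambda x,y:((x+.5)/5-.5+150,(y+.5)/5-.5+130)
S=lambda x,y:((x+.5)/5-.5+180,(y+.5)/5-.5+170)
TR=lambda x,y:((x+.5)/3.8-.5+270,(y+.5)/3.8-.5+220)
SR=lambda x,y:((x+.5)/3.2-.5+240,(y+.5)/3.2-.5+210)
def t(n,s,q): print(n,*tri(a,s,b,q))
t("barL",S(115,207),T(185,492)); t("barR",S(258,257),T(375,533))
t("armL",S(203,165),T(210,377)); t("armR",S(353,220),T(417,416))
for n,s,q in(("FL",(232,222),(230,360)),("BL",(330,180),(265,220)),("BR",(522,240),(525,265)),("FR",(437,285),(495,408))):
    t("slab"+n,S(*s),T(*q)); print(onz(b,T(*q),51),onz(a,S(*s),51))
print("base z12", onz(b,T(108,440),12),onz(b,T(575,540),12),onz(b,T(643,243),12), onz(a,S(85,298),12),onz(a,S(648,318),12))
print("lid corners z77",[onz(b,T(*p),77) for p in((163,112),(612,197))])
print("hinge plates",[onz(b,T(*p),79) for p in((215,175),(278,175),(290,122),(222,112),(478,215),(542,225),(555,172),(487,162))])
for n,s,q in(("rackNear",(515,545),(613,530)),("rackFarR",(773,428),(752,287)),("rackL",(237,292),(258,293)),("rackFarL",(465,215),(410,70))):
    t(n,SR(*s),TR(*q)); print(onz(b,TR(*q),28))
print("oblong plate z32",[onz(b,TR(*p),32) for p in((465,397),(603,207),(727,292),(585,487))])
```

```text
barL [417.4 259.3  82.6] 0.5552382461708694
barR [434.4 177.9  82.4] 2.0491861479805045
armL [467.5 272.2  85. ] 2.7331785491724347
armR [487.3 185.5  82. ] 0.5955833694537535
slabFL [485.8 281.4  49.9] 2.607130021991579
[484.4 281.6  51. ] [485.6 278.5  51. ]
slabBL [551.4 298.9  48.1] 2.1096960748183173
[549.6 298.3  51. ] [548.3 292.3  51. ]
slabBR [577.7 183.9  48.6] 1.171189281514751
[577.4 182.9  51. ] [573.6 179.8  51. ]
slabFR [512.8 164.4  51.8] 3.282703360267234
[511.7 165.5  51. ] [515.4 165.1  51. ]
base z12 [437.1 328.7  12. ] [480.2 116.1  12. ] [621.6 149.2  12. ] [434.  324.6  12. ] [618.  144.1  12. ]
lid corners z77 [array([569.5, 352.9,  77. ]), array([613.4, 154.7,  77. ])]
hinge plates [array([551.5, 317. ,  79. ]), array([562.7, 291.9,  79. ]), array([587.3, 298.8,  79. ]), array([579.4, 328.3,  79. ]), array([581.3, 203.8,  79. ]), array([588.4, 176.3,  79. ]), array([613.2, 182. ,  79. ]), array([605.4, 211.2,  79. ])]
rackNear [ 379.8 -314.4   30.9] 0.27958953554801624
[ 380.3 -315.    28. ]
rackFarR [ 538.4 -340.9   26.6] 2.763771539224225
[ 537.1 -339.5   28. ]
rackL [422.7 -87.4  26.6] 3.0421826074246185
[421.3 -86.5  28. ]
rackFarL [ 577.  -115.7   28.5] 1.3650615755267301
[ 576.7 -115.2   28. ]
oblong plate z32 [array([ 413.8, -214.2,   32. ]), array([ 545., -246.,   32.]), array([ 527.7, -326.9,   32. ]), array([ 395. , -292.3,   32. ])]
```

Run:
```python
from h import *
np.set_printoptions(precision=3,suppress=True)
a=load("scene0");b=load("top0")
crop(b,385,305,60,50,12,"pics/t_grip.png")
crop(a,345,285,70,80,7,"pics/s_grip.png")
M=R.from_euler('xyz',[ -94.396,   89.893, -110.026],degrees=True).as_matrix();print(M)
```

```text
[[-0.001  0.269  0.963]
 [-0.002  0.963 -0.269]
 [-1.    -0.002 -0.   ]]
```

View pics/t_grip.png

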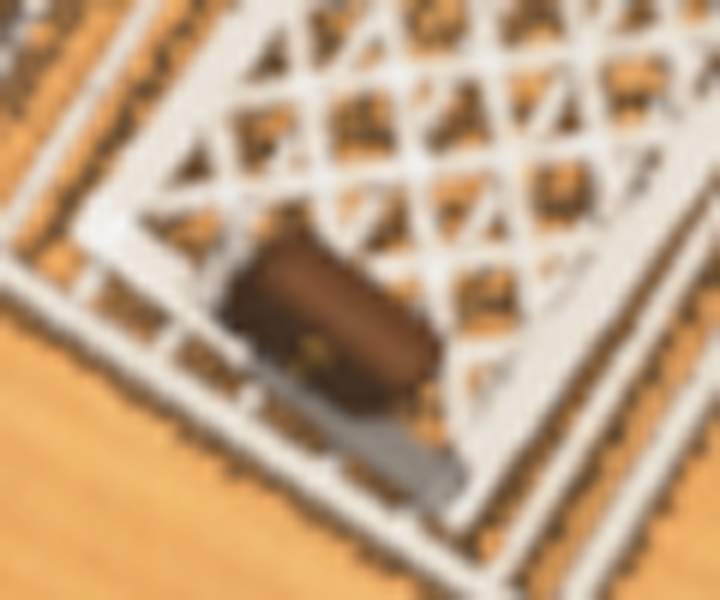

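View pics/s_grip.png

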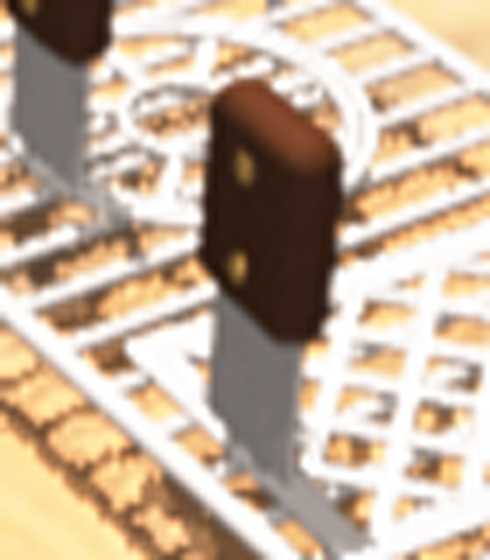

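Run:
```python
from h import *
np.set_printoptions(precision=1,suppress=True)
a=load("scene0");b=load("top0")
T=lambda x,y:((x+.5)/12-.5+385,(y+.5)/12-.5+305)
S=lambda x,y:((x+.5)/7-.5+345,(y+.5)/7-.5+285)
print(tri(a,S(278,125),b,T(350,308)), onz(b,T(350,308),116),onz(a,S(278,125),116))
p,q=onz(b,T(275,262),115),onz(b,T(430,352),115);print(p,q,np.degrees(np.arctan2(*(p-q)[1::-1])))
for n,s,q in(("cinn lid top",(268,245),(292.5,281)),("sugar",(292.5,240.5),(301,254.5)),("shaker",(332,228),(319.5,212)),("pitch",(386,224),(367,186))): print(n,*tri(a,s,b,q))
```

```text
(array([ 407.3, -251.9,  112.3]), np.float64(1.4930658876900114)) [ 406.2 -250.9  116. ] [ 403.5 -255.8  116. ]
[ 408.3 -237.3  115. ] [ 405.  -265.4  115. ] 83.2988761718195
cinn lid top [400.3   5.7 105.4] 1.1360780431586393
sugar [460.9  14.1  91.8] 1.128950231894491
shaker [563.3  17.2  85.9] 2.929751490965837
pitch [652.9 -50.2  92.8] 4.73850562767029
```

```bash
cat >> h.py <<'E'
def rel(cur,yaw,tgt,yaw2):
    "delta m in tool axes (tool down, y at yaw deg) and turn about tool x"
    d=(np.array(tgt,float)-cur)/1000; c,s=np.cos(np.radians(yaw)),np.sin(np.radians(yaw))
    return np.round([-d[2], c*d[0]+s*d[1], s*d[0]-c*d[1], -np.radians(yaw2-yaw)],4)
E
python3 - <<'E'
from h import *
for n in("scene0","top0"): print(ray(load(n),(320,240)))
print(rel([161.6,577.8,231.3],74.37,[426,218.6,150],11.6))
print("lamp",tri(load("scene0"),(316,108),load("top0"),(240,58)))
E
```

```text
(array([ -55.78529406, -613.84237963,  490.84309853]), array([ 0.61329216,  0.6566029 , -0.43902775]))
(array([ 230.70348824, -133.44542048, 1149.18645605]), array([ 0.24915968,  0.11350298, -0.96178819]))
[ 0.0813 -0.2747  0.3514  1.0955]
lamp (array([733.69192455, 259.80907682, 261.45846844]), np.float64(4.378336608044697))
```

>>> {"name": "drive_tool", "arguments": {"deltas": [[0,0,-0.014,0.018,0.05,0,0],[0,0,-0.036,0.046,0.14,0,0],[0,0,-0.06,0.077,0.24,0,0],[0,0,-0.085,0.109,0.34,0,0],[0,0,-0.11,0.141,0.44,0,0],[0,0,-0.135,0.172,0.54,0,0],[0,0,-0.16,0.204,0.64,0,0],[0,0,-0.184,0.235,0.74,0,0],[0,0,-0.209,0.267,0.84,0,0],[0,0,-0.23,0.294,0.92,0,0]]}}

```text
time: 0.93
tool_pos: [383.6, 274.8, 231.0]
tcp_rot: [-26.4, 90.0, -95.0]
ft_force: [0.2, 0.1, 0.3]
finger_gap: 85.3
```

Run:
```python
from h import *
print(rel([382.7,277.1,231.3],21.66,[426,218.6,150],11.6))
```

```text
[0.0813 0.0187 0.0704 0.1756]
```

>>> {"name": "drive_tool", "arguments": {"deltas": [[150,0.01,0.003,0.012,0.05,0,0],[150,0.02,0.006,0.03,0.1,0,0],[150,0.03,0.01,0.05,0.15,0,0],[150,0.045,0.014,0.062,0.175,0,0],[150,0.055,0.0185,0.07,0.1756,0,0],[150,0.065,0.0187,0.0704,0.1756,0,0],[150,0.075,0.0187,0.0704,0.1756,0,0],[150,0.08,0.0187,0.0704,0.1756,0,0],[150,0.08,0.0187,0.0704,0.1756,0,0],[150,0.08,0.0187,0.0704,0.1756,0,0]], "squeeze": 30}}

```text
time: 1.77
tool_pos: [425.7, 219.2, 151.2]
tcp_rot: [-94.6, 90.0, -172.9]
ft_force: [-0.2, -0.1, -0.1]
finger_gap: 34.8
```

Run:
```python
from bench import sense,snapshot
from h import *
for n in("scene","top"):
    s=snapshot(n);pickle.dump(s,open(f"{n}1.pkl","wb"))
    if n=="top": crop(s,150,130,140,120,5,"pics/t1.png")
    else: crop(s,160,120,170,140,4.5,"pics/s1.png")
st=sense();print(st['tool_pos'],st['tcp_rot'],st['finger_gap'])
```

```text
[426.29972744 219.26468671 152.03918733] [103.87759065  89.93587017  25.53780504] 35.522073531159535
```

View pics/t1.png

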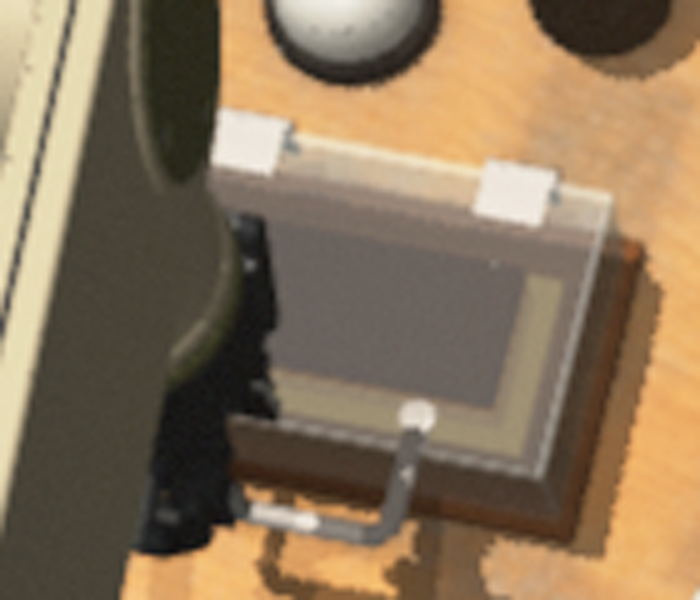

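View pics/s1.png

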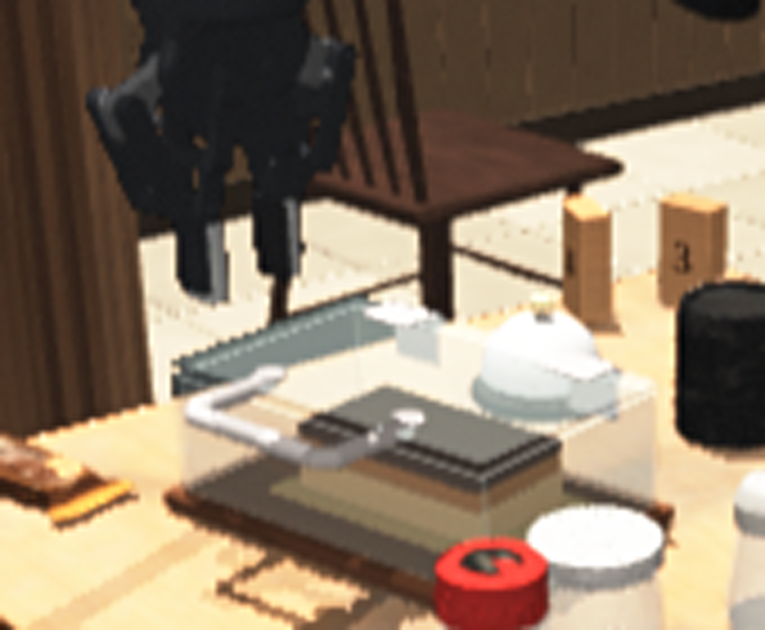

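>>> {"name": "drive_tool", "arguments": {"deltas": [[150,0.008,0,0,0,0,0],[150,0.02,0,0,0,0,0],[150,0.034,0,0,0,0,0],[150,0.048,0,0,0,0,0],[150,0.06,0,0,0,0,0],[150,0.07,0,0,0,0,0],[150,0.078,0,0,0,0,0],[150,0.084,0,0,0,0,0],[150,0.086,0,0,0,0,0],[150,0.086,0,0,0,0,0]]}}

```text
time: 2.7
tool_pos: [426.0, 218.5, 64.9]
tcp_rot: [-77.4, 90.0, -155.8]
ft_force: [0.2, -0.9, -0.2]
finger_gap: 35.4
```

>>> {"name": "drive_tool", "arguments": {"deltas": [[180,0,0,0,0,0,0],[200,0,0,0,0,0,0],[220,0,0,0,0,0,0],[240,0,0,0,0,0,0],[255,0,0,0,0,0,0],[255,0,0,0,0,0,0],[255,0,0,0,0,0,0],[255,0,0,0,0,0,0],[255,0,0,0,0,0,0],[255,0,0,0,0,0,0]], "squeeze": 30}}

```text
time: 3.53
tool_pos: [423.8, 218.1, 64.5]
tcp_rot: [-87.4, 89.7, -165.8]
ft_force: [-9.6, -2.1, 0.7]
finger_gap: 9.1
```

Run:
```python
from bench import sense,snapshot
from h import *
s=snapshot("scene");crop(s,160,120,170,140,4.5,"pics/s2.png")
st=sense();print(st['tool_pos'],st['tcp_rot'],st['finger_gap'],st['ft_force'])
```

```text
[423.76406088 218.16914885  64.49730992] [ -87.51870553   89.70864073 -165.90221558] 8.48249983309023 [-8.74203094 -1.2994302   1.94810263]
```

View pics/s2.png

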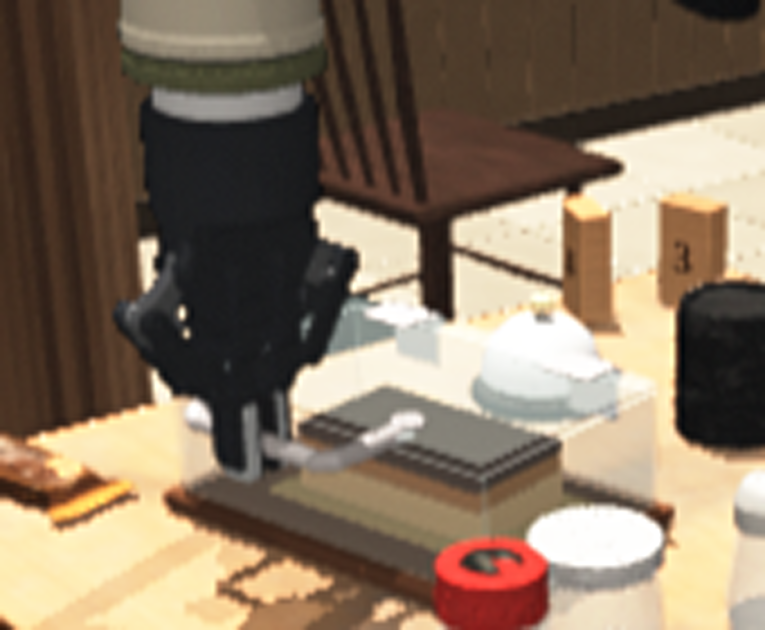

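Run:
```python
import numpy as np
t0=.03
th=np.linspace(t0,1.74,34)
X=-174*np.cos(th)+3*np.sin(th);Z=174*np.sin(th)+3*np.cos(th)
x=X-X[0]-2*np.minimum(1,np.arange(34)/4);z=-(Z-Z[0])
for k in range(1,34): print(k,round(th[k],2),"abs",round(z[k]/1000,3),round(x[k]/1000,3),"rel",*( np.round([(z[k]-z[(k-1)//10*10])/1000,(x[k]-x[(k-1)//10*10])/1000],3)))
```

```text
1 0.08 abs -0.009 0.0 rel -0.009 0.0
2 0.13 abs -0.018 0.001 rel -0.018 0.001
3 0.19 abs -0.027 0.002 rel -0.027 0.002
4 0.24 abs -0.036 0.003 rel -0.036 0.003
5 0.29 abs -0.044 0.006 rel -0.044 0.006
6 0.34 abs -0.053 0.009 rel -0.053 0.009
7 0.39 abs -0.061 0.012 rel -0.061 0.012
8 0.44 abs -0.069 0.016 rel -0.069 0.016
9 0.5 abs -0.077 0.02 rel -0.077 0.02
10 0.55 abs -0.085 0.025 rel -0.085 0.025
11 0.6 abs -0.093 0.03 rel -0.007 0.005
12 0.65 abs -0.1 0.035 rel -0.015 0.01
13 0.7 abs -0.107 0.041 rel -0.022 0.016
14 0.76 abs -0.113 0.047 rel -0.028 0.022
15 0.81 abs -0.12 0.054 rel -0.035 0.029
16 0.86 abs -0.126 0.06 rel -0.04 0.036
17 0.91 abs -0.131 0.068 rel -0.046 0.043
18 0.96 abs -0.136 0.075 rel -0.051 0.05
19 1.01 abs -0.141 0.083 rel -0.056 0.058
20 1.07 abs -0.146 0.09 rel -0.061 0.065
21 1.12 abs -0.15 0.098 rel -0.004 0.008
22 1.17 abs -0.153 0.107 rel -0.008 0.016
23 1.22 abs -0.156 0.115 rel -0.011 0.025
24 1.27 abs -0.159 0.124 rel -0.013 0.033
25 1.33 abs -0.161 0.132 rel -0.016 0.042
26 1.38 abs -0.163 0.141 rel -0.018 0.051
27 1.43 abs -0.164 0.15 rel -0.019 0.06
28 1.48 abs -0.165 0.159 rel -0.02 0.069
29 1.53 abs -0.166 0.168 rel -0.02 0.078
30 1.58 abs -0.166 0.177 rel -0.02 0.087
31 1.64 abs -0.165 0.186 rel 0.001 0.009
32 1.69 abs -0.164 0.195 rel 0.001 0.018
33 1.74 abs -0.163 0.204 rel 0.003 0.027
```

>>> {"name": "drive_tool", "arguments": {"deltas": [[255,-0.009,0,0,0,0,0],[255,-0.018,0.001,0,0,0,0],[255,-0.027,0.002,0,0,0,0],[255,-0.036,0.003,0,0,0,0],[255,-0.044,0.006,0,0,0,0],[255,-0.053,0.009,0,0,0,0],[255,-0.061,0.012,0,0,0,0],[255,-0.069,0.016,0,0,0,0],[255,-0.077,0.02,0,0,0,0],[255,-0.085,0.025,0,0,0,0]]}}

```text
time: 4.42
tool_pos: [448.0, 223.5, 150.9]
tcp_rot: [-92.9, 89.6, -171.3]
ft_force: [-20.4, -1.2, 6.2]
finger_gap: 8.5
```

Run:
```python
from bench import sense,snapshot
from h import *
s=snapshot("scene");crop(s,160,90,170,140,4.5,"pics/s3.png")
st=sense();print(st['tool_pos'],st['tcp_rot'],st['finger_gap'],st['ft_force'],st['wrist_torque'])
```

```text
[449.30266801 223.7868697  153.01023315] [ -97.71060625   89.76621656 -176.08770321] 8.74582008602998 [-22.2301816   -5.27509534  12.8792023 ] [-0.72072967  3.91728312  0.04353971]
```

View pics/s3.png

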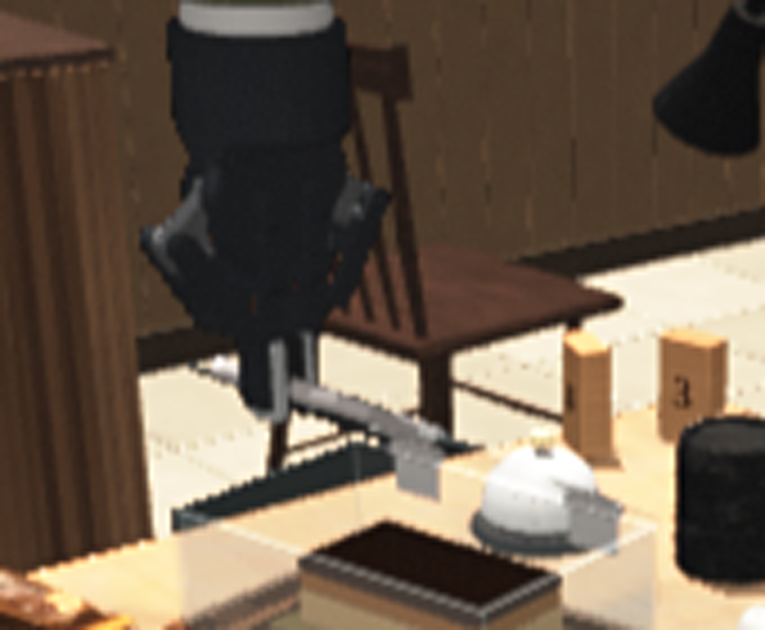

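>>> {"name": "drive_tool", "arguments": {"deltas": [[255,-0.004,-0.002,0,0,0,0],[255,-0.01,0.003,0,0,0,0],[255,-0.018,0.008,0,0,0,0],[255,-0.025,0.014,0,0,0,0],[255,-0.031,0.02,0,0,0,0],[255,-0.038,0.027,0,0,0,0],[255,-0.043,0.034,0,0,0,0],[255,-0.049,0.041,0,0,0,0],[255,-0.054,0.048,0,0,0,0],[255,-0.059,0.056,0,0,0,0]]}}

```text
time: 5.3
tool_pos: [505.4, 235.9, 211.8]
tcp_rot: [177.1, 89.9, 98.7]
ft_force: [-10.5, 4.1, 8.9]
finger_gap: 9.1
```

Run:
```python
from bench import sense,snapshot
from h import *
st=sense();print(st['tool_pos'],st['tcp_rot'],st['finger_gap'],st['ft_force'],st['wrist_torque'])
```

```text
[505.41116613 235.89837105 211.81257103] [177.10568453  89.90498327  98.74714526] 9.060507960808152 [-10.5370191    4.05500357   8.90729925] [0.6175751  1.82009828 0.20737182]
```

>>> {"name": "drive_tool", "arguments": {"deltas": [[255,-0.006,0.006,0,0,0,0],[255,-0.01,0.014,0,0,0,0],[255,-0.013,0.023,0,0,0,0],[255,-0.016,0.031,0,0,0,0],[255,-0.019,0.04,0,0,0,0],[255,-0.021,0.048,0,0,0,0],[255,-0.023,0.057,0,0,0,0],[255,-0.024,0.066,0,0,0,0],[255,-0.025,0.075,0,0,0,0],[255,-0.026,0.084,0,0,0,0]]}}

```text
time: 6.13
tool_pos: [588.6, 253.4, 237.9]
tcp_rot: [131.7, 89.8, 53.4]
ft_force: [-6.0, 6.7, 6.5]
finger_gap: 8.8
```

Run:
```python
from bench import sense,snapshot
from h import *
s=snapshot("scene");crop(s,160,40,190,150,4,"pics/s4.png")
st=sense();print(st['tool_pos'],st['tcp_rot'],st['finger_gap'],st['ft_force'],st['wrist_torque'])
```

```text
[589.84399552 253.69787907 238.05539607] [123.93267084  89.73203528  45.57720278] 8.674756920368885 [-2.4851277   7.11709574  4.47244594] [1.19600965 0.28049573 0.08663583]
```

View pics/s4.png

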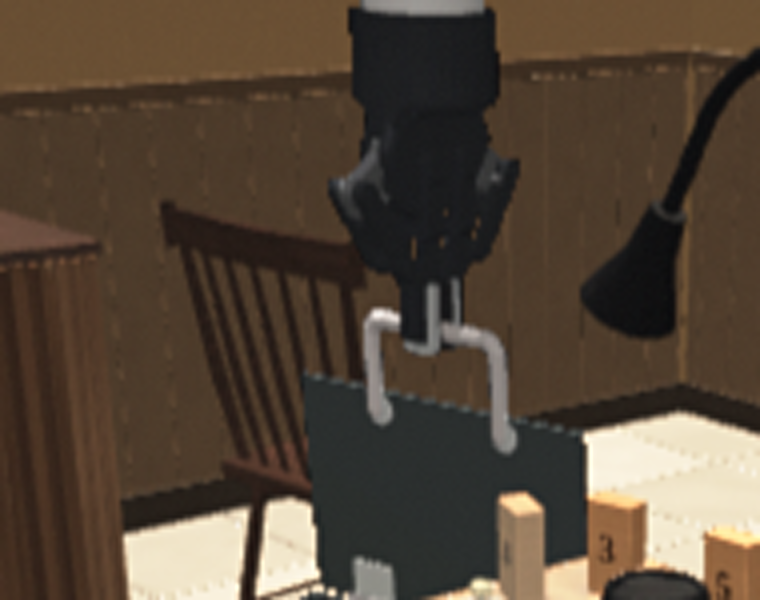

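>>> {"name": "drive_tool", "arguments": {"deltas": [[255,0,0.004,0,0,0,0],[255,0,0.009,0,0,0,0],[255,0,0.014,0,0,0,0],[255,0.0,0.019,0,0,0,0],[255,0.001,0.024,0,0,0,0],[255,0.001,0.028,0,0,0,0],[255,0.002,0.031,0,0,0,0],[255,0.002,0.034,0,0,0,0],[255,0.002,0.034,0,0,0,0],[255,0.002,0.034,0,0,0,0]]}}

```text
time: 7.02
tool_pos: [621.8, 260.4, 235.2]
tcp_rot: [129.6, 89.8, 51.2]
ft_force: [-0.3, 7.3, -0.5]
finger_gap: 8.6
```

Run:
```python
from bench import sense,snapshot
from h import *
s=snapshot("scene");crop(s,160,40,190,150,4,"pics/s5.png")
st=sense();print(st['tool_pos'],st['tcp_rot'],st['finger_gap'],st['ft_force'],st['wrist_torque'])
```

```text
[621.80861349 260.39361915 235.20224321] [128.61220967  89.78822201  50.28014466] 8.497047729836165 [-0.62448189  7.22640503  0.12869799] [1.18961508 0.24904364 0.15934327]
```

View pics/s5.png

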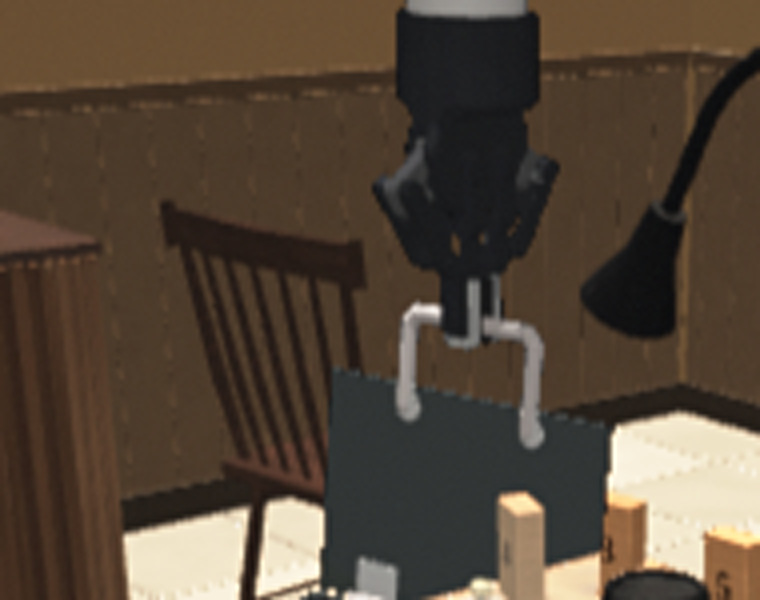

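>>> {"name": "drive_tool", "arguments": {"deltas": [[150,0,0,0,0,0,0],[150,0,0,0,0,0,0],[150,0,0,0,0,0,0],[150,0,0,0,0,0,0],[150,0,0,0,0,0,0],[150,-0.01,0,0,0,0,0],[150,-0.025,0,0,0,0,0],[150,-0.04,0,0,0,0,0],[150,-0.05,0,0,0,0,0],[150,-0.055,0,0,0,0,0]]}}

```text
time: 7.9
tool_pos: [621.8, 258.8, 291.3]
tcp_rot: [95.6, 89.8, 17.2]
ft_force: [1.3, -0.2, 0.8]
finger_gap: 34.9
```

Run:
```python
from bench import sense,snapshot
from h import *
s=snapshot("scene");pickle.dump(s,open("scene6.pkl","wb"));crop(s,160,40,190,200,3,"pics/s6.png")
s=snapshot("top");pickle.dump(s,open("top6.pkl","wb"));crop(s,150,110,160,130,5,"pics/t6.png")
st=sense();print(st['tool_pos'],st['tcp_rot'],st['finger_gap'],st['ft_force'],st['wrist_torque'])
```

```text
[621.71858125 258.73217024 290.05086065] [95.14304097 89.84962234 16.73716244] 34.94324540304436 [ 0.81804631 -0.16088282 -0.29338159] [-0.04349353  0.10110243 -0.06604449]
```

View pics/s6.png

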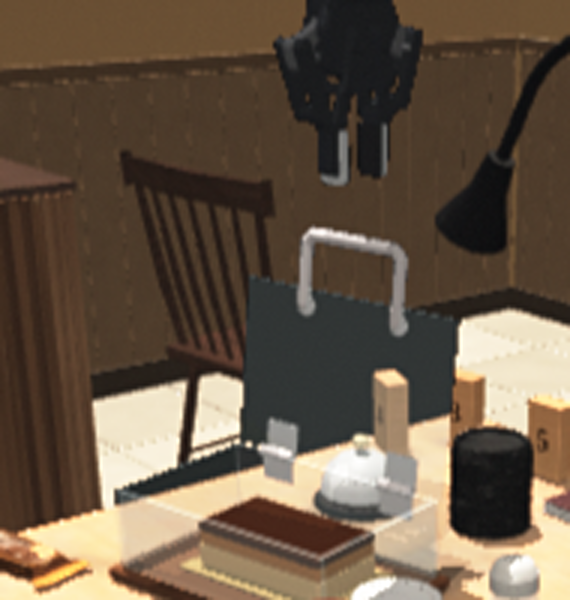

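View pics/t6.png

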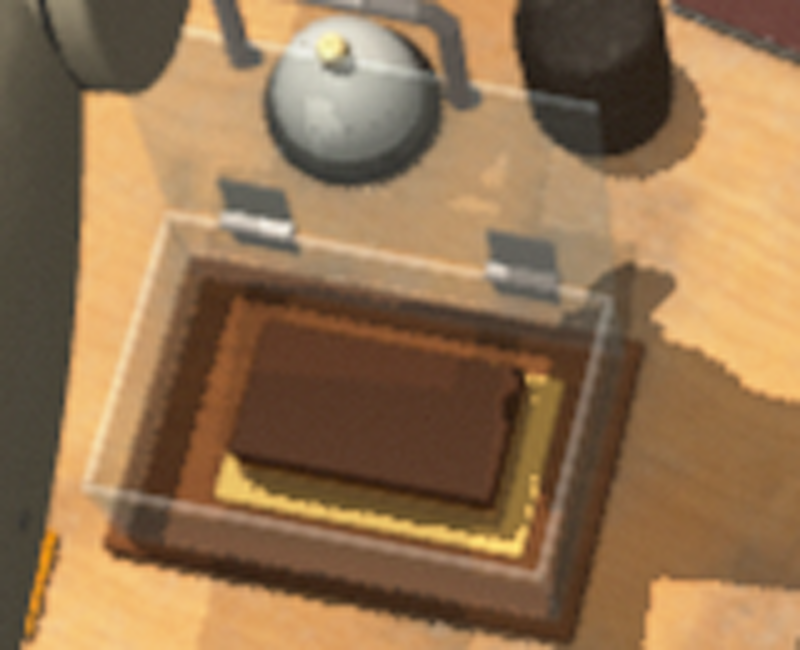

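Run:
```python
from h import *
np.set_printoptions(precision=1,suppress=True)
a=load("scene6");b=load("top6")
T=lambda x,y:((x+.5)/5-.5+150,(y+.5)/5-.5+110)
S=lambda x,y:((x+.5)/3-.5+160,(y+.5)/3-.5+40)
print("lid top R",tri(a,S(460,318),b,T(598,103)),"arm R",tri(a,S(399,326),b,T(463,98)),"rim R",onz(b,T(612,298),75))
crop(a,220,190,80,65,9,"pics/s6b.png");crop(b,185,165,80,60,9,"pics/t6b.png")
```

```text
lid top R (array([638.7, 159.5, 208.5]), np.float64(0.4269800378309579)) arm R (array([626.3, 214.2, 192.7]), np.float64(1.8375560266335451)) rim R [613.6 155.   75. ]
```

View pics/s6b.png

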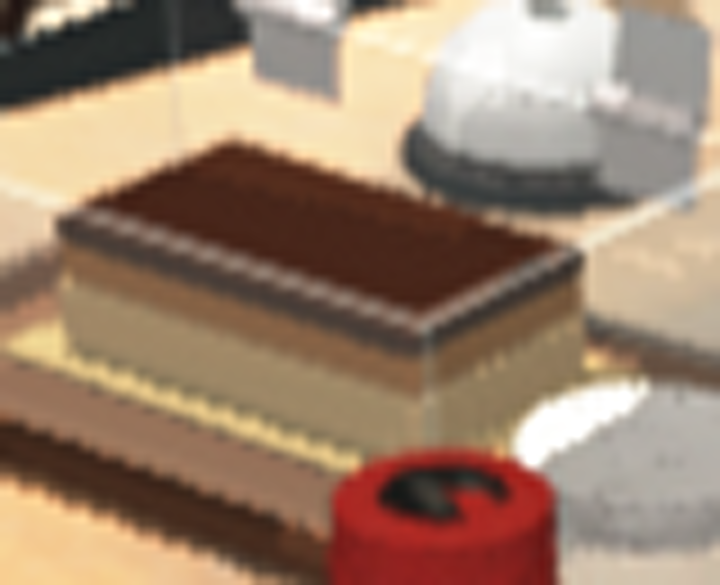

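View pics/t6b.png

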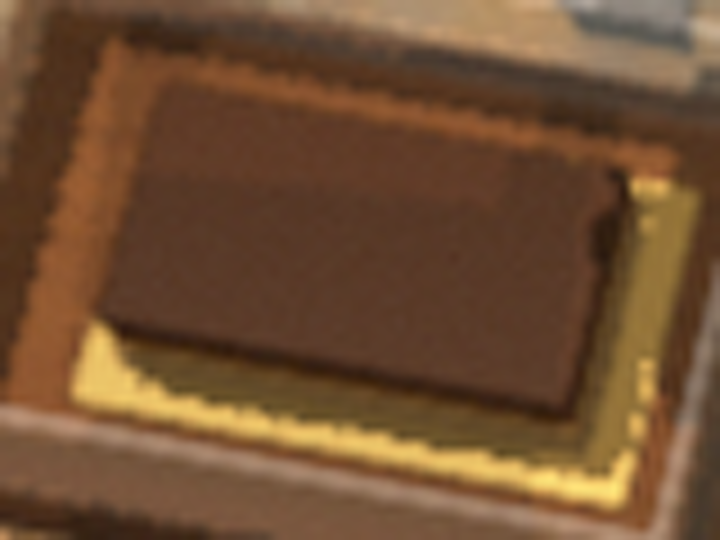

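Run:
```python
from h import *
np.set_printoptions(precision=1,suppress=True)
a=load("scene6");b=load("top6")
T=lambda x,y:((x+.5)/9-.5+185,(y+.5)/9-.5+165)
S=lambda x,y:((x+.5)/9-.5+220,(y+.5)/9-.5+190)
c=[onz(b,T(*p),51) for p in((105,325),(155,82),(622,168),(570,412))]
print(np.array(c),np.mean(c,0))
ang=lambda d:np.degrees(np.arctan2(d[1],d[0]))
print(ang(c[1]-c[0]),ang(c[2]-c[3]),ang(c[0]-c[3])-90,ang(c[1]-c[2])-90,[np.linalg.norm(c[i]-c[i-1]) for i in range(4)])
for s,t in(((60,220),(105,325)),((235,143),(155,82)),((578,258),(622,168)),((425,335),(570,412))): print(tri(a,S(*s),b,T(*t)), onz(a,S(*s),51))
```

```text
[[486.9 281.4  51. ]
 [548.8 299.9  51. ]
 [575.2 184.1  51. ]
 [512.8 167.8  51. ]] [530.9 233.3  51. ]
16.657642847784615 14.687411786408429 12.852570012767984 12.87518675022514 [np.float64(116.51633394007577), np.float64(64.55693161432518), np.float64(118.73546327066992), np.float64(64.49455932269994)]
(array([487.7, 281.8,  49.3]), np.float64(0.8477755294466515)) [486.  278.2  51. ]
(array([551.3, 300. ,  48.1]), np.float64(3.9136323178060017)) [549. 293.  51.]
(array([576.8, 185.2,  46.8]), np.float64(0.6827291629773503)) [571.1 177.4  51. ]
(array([514.4, 167.2,  50. ]), np.float64(3.133965672502019)) [514.4 164.6  51. ]
```

Run:
```python
from h import *
r=rel([620.9,258.6,288.2],11.6,[406.3,-253,288.2],-14);print(r)
for k in range(1,11):print(np.round(r*(k-.5)*.071,3))
print(np.linalg.norm(r[1:3]))
```

```text
[-0.     -0.3131  0.458   0.4468]
[-0.    -0.011  0.016  0.016]
[-0.    -0.033  0.049  0.048]
[-0.    -0.056  0.081  0.079]
[-0.    -0.078  0.114  0.111]
[-0.    -0.1    0.146  0.143]
[-0.    -0.122  0.179  0.174]
[-0.    -0.144  0.211  0.206]
[-0.    -0.167  0.244  0.238]
[-0.    -0.189  0.276  0.27 ]
[-0.    -0.211  0.309  0.301]
0.5547933038528854
```

>>> {"name": "drive_tool", "arguments": {"deltas": [[75,0,-0.011,0.016,0.015,0,0],[75,0,-0.033,0.049,0.045,0,0],[75,0,-0.056,0.081,0.08,0,0],[75,0,-0.078,0.114,0.11,0,0],[75,0,-0.1,0.146,0.14,0,0],[75,0,-0.122,0.179,0.17,0,0],[75,0,-0.144,0.211,0.2,0,0],[75,0,-0.167,0.244,0.24,0,0],[75,0,-0.189,0.276,0.27,0,0],[75,0,-0.211,0.309,0.3,0,0]]}}

```text
time: 8.83
tool_pos: [475.0, -87.7, 287.3]
tcp_rot: [-99.6, 89.9, 164.8]
ft_force: [1.3, -0.3, 0.5]
finger_gap: 60.3
```

Run:
```python
from h import *
y=np.radians(11.6);c,s=np.cos(y),np.sin(y)
p=np.array([620.9-211*c+309*s,258.6-211*s-309*c,288.2]);yw=11.6-np.degrees(.3)
print(p,yw,rel(p,yw,[406.3,-252.5,150],-14))
```

```text
[476.34269997 -86.51619349 288.2       ] -5.588733853924696 [ 0.1382 -0.0535  0.172   0.1468]
```

>>> {"name": "drive_tool", "arguments": {"deltas": [[75,0.0,-0.01,0.033,0.03,0,0],[75,0.01,-0.021,0.066,0.06,0,0],[75,0.03,-0.031,0.1,0.09,0,0],[75,0.055,-0.04,0.13,0.12,0,0],[75,0.08,-0.048,0.155,0.14,0,0],[75,0.105,-0.052,0.168,0.147,0,0],[75,0.12,-0.0535,0.172,0.147,0,0],[75,0.13,-0.0535,0.172,0.147,0,0],[75,0.135,-0.0535,0.172,0.147,0,0],[75,0.138,-0.0535,0.172,0.147,0,0]]}}

```text
time: 9.67
tool_pos: [406.4, -251.8, 149.5]
tcp_rot: [-124.1, 89.9, 131.9]
ft_force: [0.5, -0.0, 0.6]
finger_gap: 60.3
```

Run:
```python
from bench import sense,snapshot
from h import *
s=snapshot("scene");pickle.dump(s,open("scene7.pkl","wb"));crop(s,280,170,200,200,3,"pics/s7.png")
s=snapshot("top");pickle.dump(s,open("top7.pkl","wb"));crop(s,320,220,170,150,4,"pics/t7.png")
st=sense();print(st['tool_pos'],st['tcp_rot'],st['finger_gap'],st['joint_pos'])
```

```text
[ 406.97941052 -251.99723823  150.58737987] [ 83.97207196  89.98156466 -19.98060954] 60.288894004153896 [-3.79098373e+01 -8.59401275e+00  1.09767278e+02  5.78516806e-03
  7.88091951e+01 -2.39582777e+01]
```

View pics/s7.png

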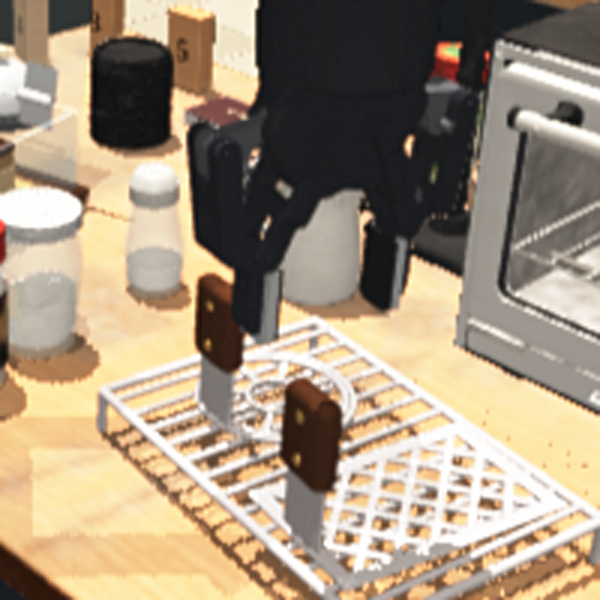

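View pics/t7.png

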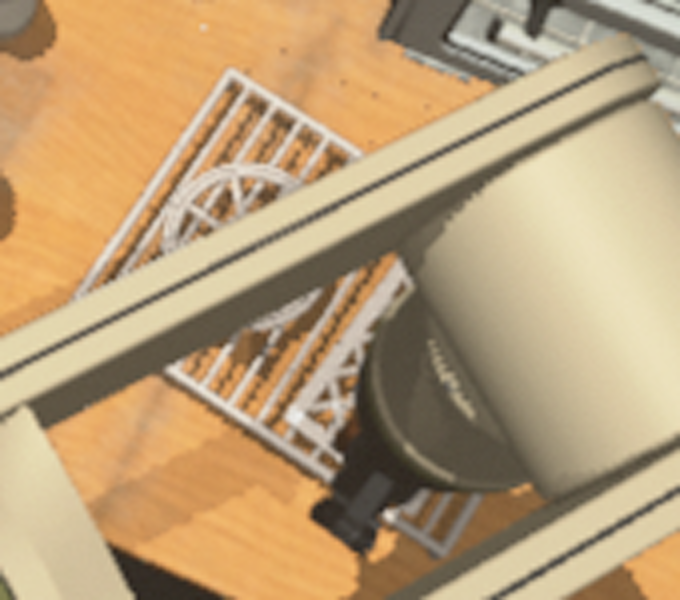

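Run:
```python
from h import *
a=load("scene7")
print(proj(a,[[406.6,-252,157],[406.6,-252,150]]))
for sgn in(1,-1):
  u=np.array([np.cos(np.radians(-14)),np.sin(np.radians(-14)),0]);v=np.array([-u[1],u[0],0])
  for w in(-11,11): print(sgn,w,(proj(a,np.array([406.6,-252,157])+sgn*30*u+w*v)-[280,170])*3)
```

```text
[[386.04817601 274.98699909]
 [385.6341701  279.43438751]]
1 -11 [[386.04304225 311.18949216]]
1 11 [[357.02937756 290.05141744]]
-1 -11 [[276.6151089  341.56468461]]
-1 11 [[249.27570062 318.78639957]]
```

Run:
```python
from h import *
a=load("scene7");crop(a,330,230,100,60,8,"pics/s7b.png")
```

```text
(no output)
```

View pics/s7b.png

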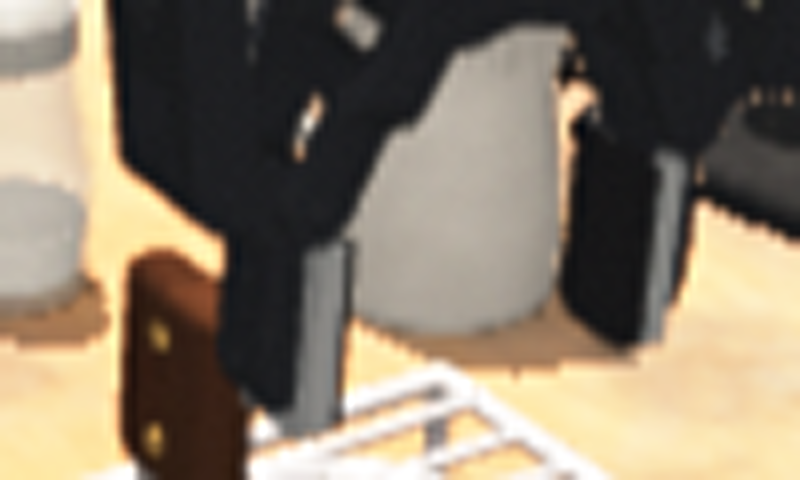

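>>> {"name": "drive_tool", "arguments": {"deltas": [[75,0.007,0,0.001,0,0,0],[75,0.018,0,0.001,0,0,0],[75,0.03,0,0.001,0,0,0],[75,0.042,0,0.001,0,0,0],[75,0.054,0,0.001,0,0,0],[75,0.064,0,0.001,0,0,0],[75,0.071,0,0.001,0,0,0],[75,0.074,0,0.001,0,0,0],[75,0.074,0,0.001,0,0,0],[75,0.074,0,0.001,0,0,0]]}}

```text
time: 10.6
tool_pos: [406.4, -253.6, 76.4]
tcp_rot: [51.6, 90.0, -52.4]
ft_force: [0.2, -0.4, -0.2]
finger_gap: 59.9
```

Run:
```python
from bench import sense,snapshot
from h import *
s=snapshot("scene");pickle.dump(s,open("scene8.pkl","wb"));crop(s,310,220,120,150,4,"pics/s8.png")
st=sense();print(st['tool_pos'],st['ft_force'],st['finger_gap'])
```

```text
[ 406.62780891 -253.7486144    76.82136299] [-0.15979756  0.11175019 -0.13451595] 60.05282974879183
```

View pics/s8.png

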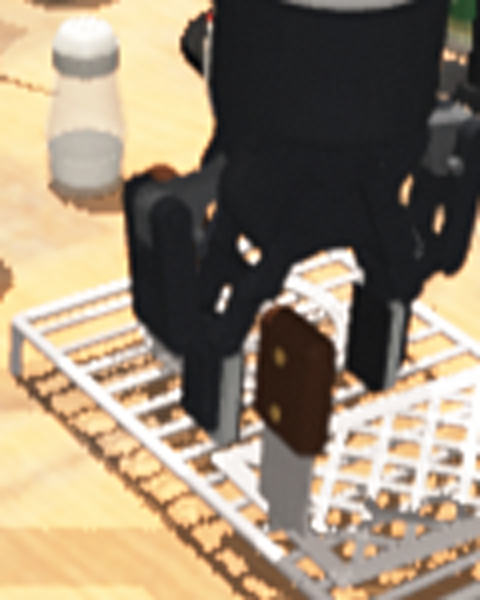

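Run:
```python
from h import *
a=load("scene8");crop(a,345,285,70,70,9,"pics/s8b.png")
u=np.array([np.cos(np.radians(-14)),np.sin(np.radians(-14)),0]);v=np.array([-u[1],u[0],0])
f=lambda p:(proj(a,p)-[345,285]+.5)*9
print("pads",[(s,w,f(np.array([406.6,-253.7,83])+s*30*u+w*v)) for s in(-1,1) for w in(-11,11)])
for s in(-7,7):
  for w in(-17,17):
    for z in(68,116): print(s,w,z,f(np.array([406.6,-253.7,z])+s*u+w*v))
```

```text
pads [(-1, -11, array([[224.46593698, 414.22218262]])), (-1, 11, array([[146.72349601, 338.51113862]])), (1, -11, array([[539.24847696, 311.1651371 ]])), (1, 11, array([[456.86326114, 240.72177633]]))]
-7 -17 68 [[362.69780776 473.49376546]]
-7 -17 116 [[388.00518579 215.28302674]]
-7 17 68 [[241.00646412 357.78559715]]
-7 17 116 [[261.70052253 106.00505617]]
7 -17 68 [[435.79919872 448.62411896]]
7 -17 116 [[463.1276507  192.03200646]]
7 17 68 [[312.46203343 334.83211229]]
7 17 116 [[335.0925739   84.60842893]]
```

View pics/s8b.png

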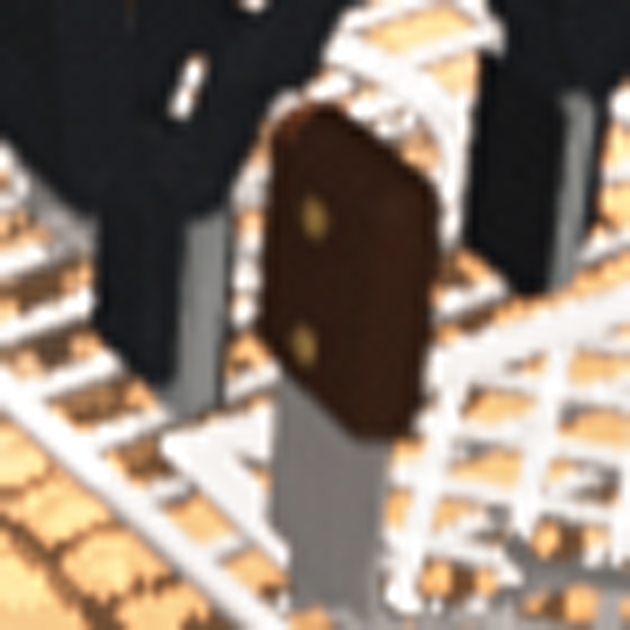

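>>> {"name": "drive_tool", "arguments": {"deltas": [[150,0,0,0,0,0,0],[190,0,0,0,0,0,0],[220,0,0,0,0,0,0],[255,0,0,0,0,0,0],[255,0,0,0,0,0,0],[255,0,0,0,0,0,0],[255,0,0,0,0,0,0],[255,0,0,0,0,0,0],[255,0,0,0,0,0,0],[255,0,0,0,0,0,0]], "squeeze": 60}}

```text
time: 11.48
tool_pos: [406.6, -253.7, 76.8]
tcp_rot: [64.7, 90.0, -39.3]
ft_force: [-1.0, 0.2, 5.7]
finger_gap: 13.1
```

>>> {"name": "drive_tool", "arguments": {"deltas": [[255,-0.002,0,0,0,0,0],[255,-0.006,0,0,0,0,0],[255,-0.012,0,0,0,0,0],[255,-0.02,0,0,0,0,0],[255,-0.03,0,0,0,0,0],[255,-0.042,0,0,0,0,0],[255,-0.054,0,0,0,0,0],[255,-0.066,0,0,0,0,0],[255,-0.076,0,0,0,0,0],[255,-0.08,0,0,0,0,0]]}}

```text
time: 12.32
tool_pos: [407.2, -254.2, 159.0]
tcp_rot: [65.5, 89.8, -38.5]
ft_force: [0.4, -0.1, -0.9]
finger_gap: 13.4
```

Run:
```python
from bench import sense,snapshot
from h import *
s=snapshot("scene");pickle.dump(s,open("scene9.pkl","wb"));crop(s,290,130,200,200,3,"pics/s9.png")
s=snapshot("top");pickle.dump(s,open("top9.pkl","wb"));crop(s,370,220,130,150,4,"pics/t9.png")
st=sense();print(st['tool_pos'],st['ft_force'],st['finger_gap'],st['tcp_rot'],st['wrist_torque'])
```

```text
[ 406.93106743 -253.9553458   157.68670546] [ 0.30787081 -0.0950723  -0.51642455] 13.471646800623256 [ 65.76539161  89.86638574 -38.24817736] [ 0.02095753  0.05372121 -0.00960592]
```

View pics/s9.png

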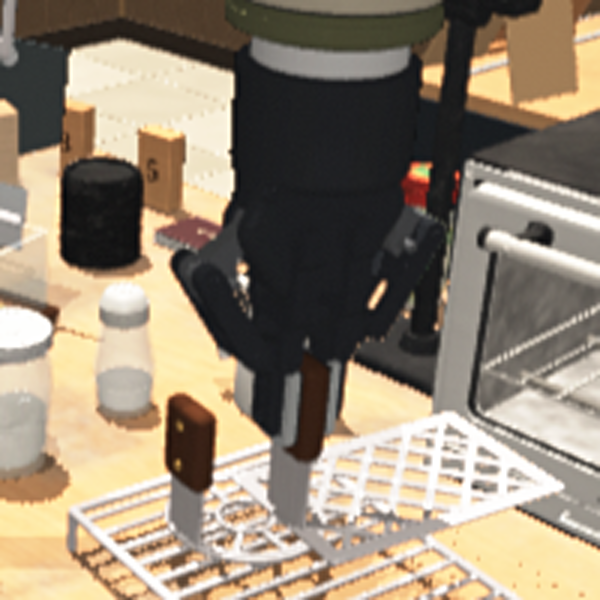

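View pics/t9.png

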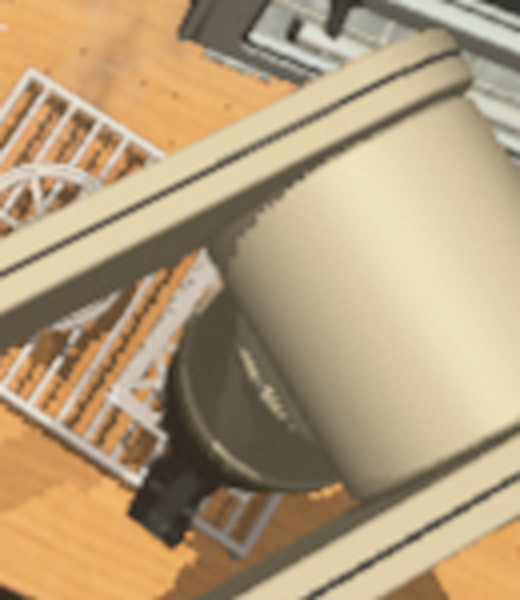

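>>> {"name": "drive_tool", "arguments": {"deltas": [[255,-0.01,0,0,0,0,0],[255,-0.025,0,0,0,0,0],[255,-0.04,0,0,-0.04,0,0],[255,-0.05,0,-0.006,-0.12,0,0],[255,-0.055,0.001,-0.018,-0.22,0,0],[255,-0.055,0.002,-0.034,-0.32,0,0],[255,-0.055,0.003,-0.052,-0.42,0,0],[255,-0.055,0.004,-0.07,-0.52,0,0],[255,-0.055,0.006,-0.09,-0.62,0,0],[255,-0.055,0.007,-0.109,-0.72,0,0]]}}

```text
time: 13.25
tool_pos: [439.3, -148.4, 211.1]
tcp_rot: [-146.4, 89.9, 151.1]
ft_force: [0.2, -0.8, -0.9]
finger_gap: 13.4
```

Run:
```python
from h import *
y=np.radians(-14);c,s=np.cos(y),np.sin(y)
# commanded xy before: (406.3,-252.5)+1mm along tool z
p0=np.array([406.3+s*1,-252.5-c*1,211.])
p=p0+[7*c-109*s,7*s+109*c,0];yw=-14+np.degrees(.72)
print(p0,p,yw); r=rel(p,yw,[546.3,166.8,211],103.4);print(r)
```

```text
[ 406.0580781  -253.47029573  211.        ] [ 439.21963481 -149.40151483  211.        ] 27.252961249419272
[-0.      0.24   -0.2321 -1.329 ]
```

>>> {"name": "drive_tool", "arguments": {"deltas": [[255,0,0.014,-0.014,-0.1,0,0],[255,0,0.028,-0.028,-0.21,0,0],[255,0,0.042,-0.042,-0.32,0,0],[255,0,0.056,-0.056,-0.43,0,0],[255,0,0.07,-0.07,-0.54,0,0],[255,0,0.085,-0.084,-0.65,0,0],[255,0,0.1,-0.098,-0.76,0,0],[255,0,0.115,-0.112,-0.88,0,0],[255,0,0.13,-0.126,-1.0,0,0],[255,0,0.144,-0.14,-1.1,0,0]]}}

```text
time: 14.08
tool_pos: [503.3, 42.1, 211.0]
tcp_rot: [177.9, 89.9, 178.5]
ft_force: [0.5, -0.3, -0.5]
finger_gap: 13.3
```

Run:
```python
from h import *
yw=27.253
y=np.radians(yw);c,s=np.cos(y),np.sin(y)
p=np.array([439.2,-149.4,211.2])+[144*c-140*s,144*s+140*c,0];yw+=np.degrees(1.1)
print(p,yw,rel(p,yw,[546.3,166.8,185],103.4))
```

```text
[503.10615105  40.99958996 211.2       ] 90.27835746439055 [ 0.0262  0.1256  0.0438 -0.229 ]
```

>>> {"name": "drive_tool", "arguments": {"deltas": [[255,0,0.012,0.004,-0.05,0,0],[255,0,0.028,0.01,-0.11,0,0],[255,0,0.048,0.017,-0.17,0,0],[255,0,0.07,0.0245,-0.21,0,0],[255,0.003,0.09,0.0315,-0.229,0,0],[255,0.01,0.107,0.0375,-0.229,0,0],[255,0.017,0.12,0.042,-0.229,0,0],[255,0.023,0.1256,0.0438,-0.229,0,0],[255,0.026,0.1256,0.0438,-0.229,0,0],[255,0.026,0.1256,0.0438,-0.229,0,0]]}}

```text
time: 14.92
tool_pos: [545.7, 166.3, 183.8]
tcp_rot: [-173.6, 89.8, -160.2]
ft_force: [-0.2, -0.6, -1.8]
finger_gap: 13.3
```

Run:
```python
from bench import sense,snapshot
from h import *
s=snapshot("scene");pickle.dump(s,open("scene10.pkl","wb"));crop(s,170,100,180,150,4.4,"pics/s10.png")
s=snapshot("top");pickle.dump(s,open("top10.pkl","wb"));crop(s,140,100,170,150,4.4,"pics/t10.png")
st=sense();print(st['tool_pos'],st['ft_force'],st['finger_gap'],st['tcp_rot'],st['joint_pos'])
print(R.from_euler('xyz',st['tcp_rot'],degrees=True).as_matrix())
```

```text
[546.37225484 165.94621612 185.23999862] [ 0.19642327  0.75053831 -0.49209959] 13.325689216560718 [-156.53497235   89.95568639 -143.18413627] [ 1.17625090e+01  4.51163052e+00  9.32757785e+01 -1.89379901e-02
  8.22527357e+01 -9.15857676e+01]
[[-6.19172016e-04 -2.30913202e-01  9.72974157e-01]
 [-4.63467278e-04  9.72974305e-01  2.30912942e-01]
 [-9.99999701e-01 -3.07966852e-04 -7.09459175e-04]]
```

View pics/s10.png

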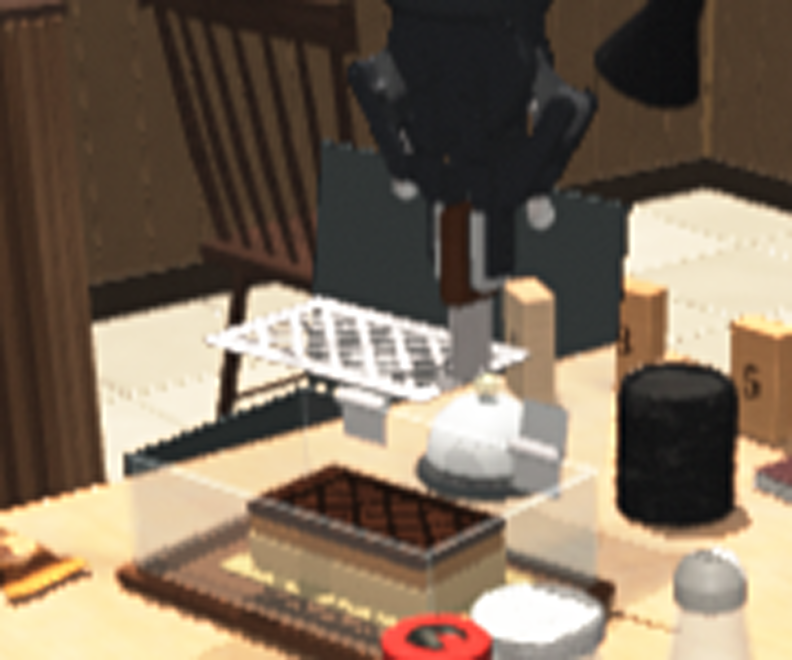

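View pics/t10.png

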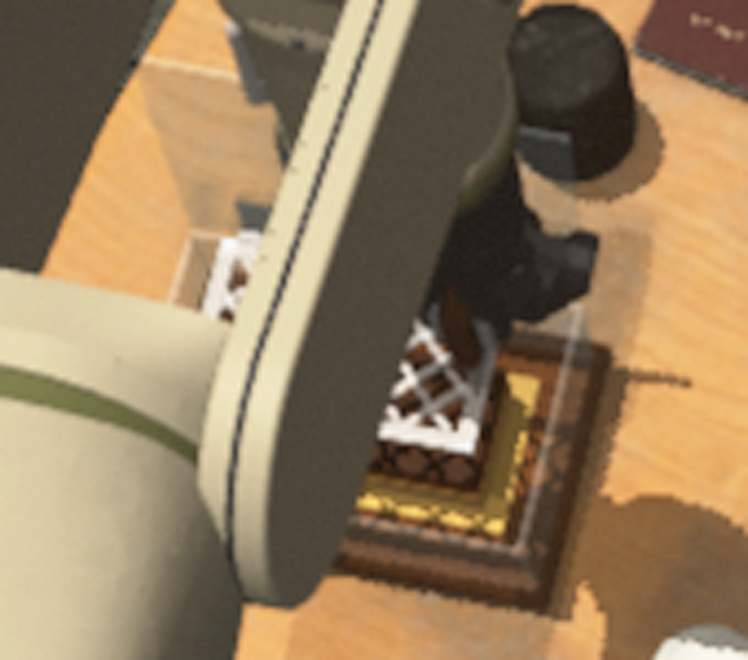

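Run:
```python
from h import *
np.set_printoptions(precision=1,suppress=True)
a=load("scene10");b=load("top10")
S=lambda x,y:((x+.5)/4.4-.5+170,(y+.5)/4.4-.5+100)
T=lambda x,y:((x+.5)/4.4-.5+140,(y+.5)/4.4-.5+100)
u=np.array([-.2317,.9728,0]);v=np.array([-.9728,-.2317,0])
C=np.array([546.4,166,141])+66*u;print("pred centre",C)
for i in(1,-1):
  for j in(1,-1):
    P=C+i*70*u+j*42*v; print(i,j,P,(proj(a,P)[0]-[170,100]+.5)*4.4-.5,(proj(b,P)[0]-[140,100]+.5)*4.4-.5)
crop(a,210,160,85,40,9,"pics/s10b.png");crop(b,175,140,90,70,8,"pics/t10b.png")
```

```text
pred centre [531.1 230.2 141. ]
1 1 [474.  288.6 141. ] [205.9 335.3] [178.  395.4]
1 -1 [555.7 308.  141. ] [321.5 294.6] [223.6 231.5]
-1 1 [506.5 152.4 141. ] [424.9 395.6] [474.4 447.8]
-1 -1 [588.2 171.8 141. ] [534.9 348.7] [514.  281.9]
```

View pics/s10b.png

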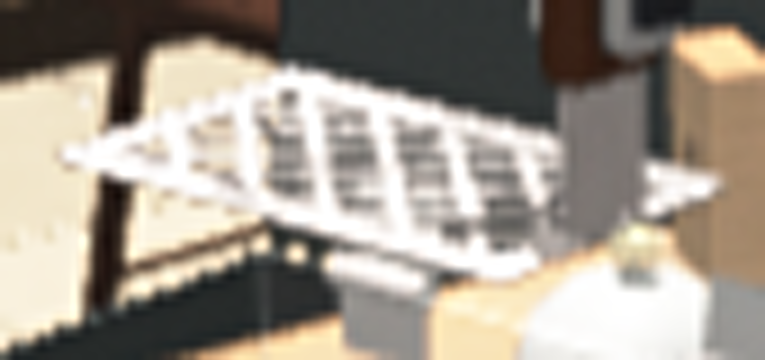

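View pics/t10b.png

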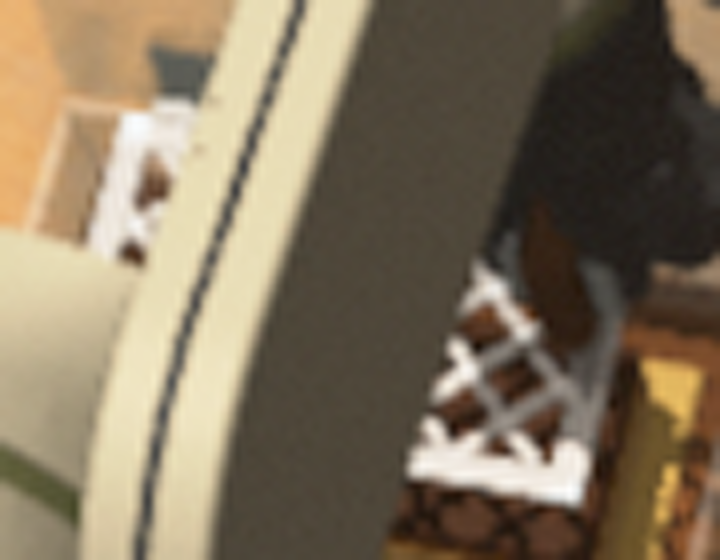

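Run:
```python
from h import *
np.set_printoptions(precision=1,suppress=True)
b=load("top10")
T=lambda x,y:((x+.5)/8-.5+175,(y+.5)/8-.5+140)
for p,q in(((92,248),(126,115)),((582,500),(622,285))):
    P,Q=onz(b,T(*p),141),onz(b,T(*q),141);d=Q-P;print(P,Q,np.degrees(np.arctan2(d[1],d[0])))
P,Q=onz(b,T(582,500),141),onz(b,T(410,470),141);d=Q-P;print(P,Q,np.degrees(np.arctan2(d[1],d[0]))-90)
```

```text
[515.7 297.  141. ] [552.2 306.5 141. ] 14.555285496325286
[505.1 151.9 141. ] [561.7 168.4 141. ] 16.183434733818267
[505.1 151.9 141. ] [494.7 195.2 141. ] 13.54384061400468
```

>>> {"name": "drive_tool", "arguments": {"deltas": [[255,0.002,0.0005,0,0,0,0],[255,0.006,0.001,0,0,0,0],[255,0.011,0.0015,0,0,0,0],[255,0.017,0.0015,0,0,0,0],[255,0.023,0.0015,0,0,0,0],[255,0.029,0.0015,0,0,0,0],[255,0.035,0.0015,0,0,0,0],[255,0.041,0.0015,0,0,0,0],[255,0.046,0.0015,0,0,0,0],[255,0.05,0.0015,0,0,0,0]]}}

```text
time: 15.85
tool_pos: [546.0, 168.2, 134.4]
tcp_rot: [179.5, 90.0, -167.1]
ft_force: [-0.1, 0.4, -0.5]
finger_gap: 12.7
```

Run:
```python
from bench import sense,snapshot
from h import *
s=snapshot("scene");pickle.dump(s,open("scene11.pkl","wb"));crop(s,195,150,120,90,6.5,"pics/s11.png")
s=snapshot("top");pickle.dump(s,open("top11.pkl","wb"));crop(s,170,140,110,90,7,"pics/t11.png")
st=sense();print(st['tool_pos'],st['ft_force'],st['finger_gap'])
```

```text
[545.6903624  168.10780636 134.18257964] [ 0.43836026 -0.19607879 -0.50761651] 13.442056363770213
```

View pics/s11.png

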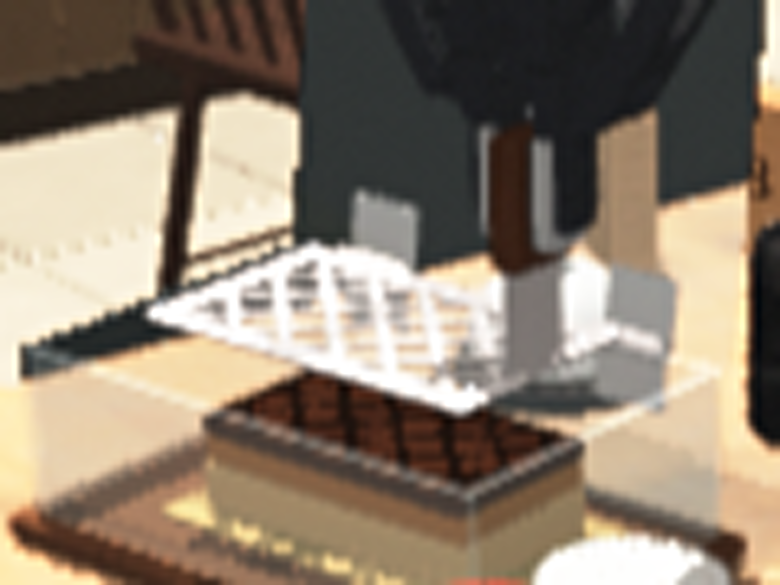

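View pics/t11.png

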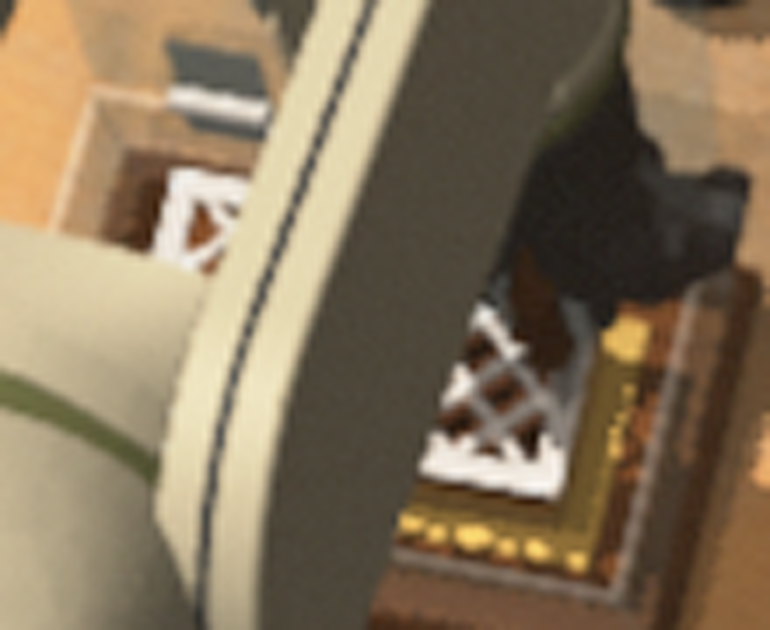

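Run:
```python
from h import *
np.set_printoptions(precision=1,suppress=True)
a=load("scene11");b=load("top11")
u=np.array([-.2317,.9728,0]);v=np.array([-.9728,-.2317,0])
def pr(C,i,j):
    P=C+i*u+j*v; return (proj(a,P)[0]-[195,150]+.5)*6.5-.5,(proj(b,P)[0]-[170,140]+.5)*7-.5
for z in(87.4,90.):
  C=np.array([545.9,168.1,z])+66*u
  for i,j in((70,42),(70,-42),(-70,42),(-70,-42)): print("plate",z,i,j,pr(C,i,j))
for z in(51,):
  for i,j in((60,33),(60,-33),(-60,33),(-60,-33)): print("slab",i,j,pr(np.array([530.7,231.5,z]),i,j))
```

```text
plate 87.4 70 42 (array([148.1, 318.7]), array([111.7, 412.5]))
plate 87.4 70 -42 (array([315. , 251.9]), array([180.3, 162.3]))
plate 87.4 -70 42 (array([464.3, 415.7]), array([561.8, 492.4]))
plate 87.4 -70 -42 (array([623.3, 338.9]), array([621.7, 239.2]))
plate 90.0 70 42 (array([147.6, 311.6]), array([109.6, 409.5]))
plate 90.0 70 -42 (array([314.7, 245.1]), array([178.4, 158.8]))
plate 90.0 -70 42 (array([464.1, 408.2]), array([560.7, 489.6]))
plate 90.0 -70 -42 (array([623.3, 331.8]), array([620.7, 235.9]))
slab 60 33 (array([196.2, 416.1]), array([180.9, 432.7]))
slab 60 -33 (array([324.8, 359.6]), array([232.3, 241.1]))
slab -60 33 (array([463. , 502.5]), array([554.4, 499.1]))
slab -60 -33 (array([586.4, 439. ]), array([600.3, 305.6]))
```

>>> {"name": "drive_tool", "arguments": {"deltas": [[255,0.003,0,0,0,0,0],[255,0.006,0,0,0,0,0],[255,0.01,0,0,0,0,0],[255,0.014,0,0,0,0,0],[255,0.018,0,0,0,0,0],[255,0.021,0,0,0,0,0],[255,0.024,0,0,0,0,0],[255,0.026,0,0,0,0,0],[255,0.027,0,0,0,0,0],[255,0.027,0,0,0,0,0]]}}

```text
time: 16.78
tool_pos: [546.1, 168.2, 108.0]
tcp_rot: [-178.5, 90.0, -165.1]
ft_force: [-0.1, -0.3, -0.9]
finger_gap: 13.2
```

>>> {"name": "drive_tool", "arguments": {"deltas": [[255,0,0,0,0,0,0],[255,0,0,0,0,0,0],[255,0,0,0,0,0,0],[255,0,0,0,0,0,0],[255,0,0,0,0,0,0],[255,0,0,0,0,0,0],[255,0,0,0,0,0,0],[255,0,0,0,0,0,0],[255,0,0,0,0,0,0],[255,0,0,0,0,0,0]]}}

```text
time: 17.62
tool_pos: [546.3, 168.2, 108.3]
tcp_rot: [-72.9, 90.0, -59.5]
ft_force: [-0.2, 0.3, -1.1]
finger_gap: 13.8
```

Run:
```python
from bench import sense,snapshot
from h import *
np.set_printoptions(precision=2,suppress=True)
s=snapshot("scene");pickle.dump(s,open("scene12.pkl","wb"));crop(s,195,150,120,90,6.5,"pics/s12.png");cv2.imwrite("pics/s12f.png",s["frame"])
a=s
s=snapshot("top");pickle.dump(s,open("top12.pkl","wb"));crop(s,170,140,110,90,7,"pics/t12.png")
st=sense();print(st['tool_pos'],st['ft_force'],st['finger_gap'],st['qd'])
print(R.from_euler('xyz',st['tcp_rot'],degrees=True).as_matrix())
u=np.array([-.2317,.9728,0]);v=np.array([-.9728,-.2317,0])
C=np.array([st['tool_pos'][0],st['tool_pos'][1],st['tool_pos'][2]-44.3])+66*u
print(C)
for i,j in((70,42),(70,-42),(-70,42),(-70,-42)):
    P=C+i*u+j*v;print(i,j,(proj(a,P)[0]-[195,150]+.5)*6.5-.5,(proj(s,P)[0]-[170,140]+.5)*7-.5)
```

```text
[546.28 168.26 108.28] [ 0.86 -0.16 -1.44] 13.278189950658197 [ 0.01  0.07  0.07 -0.05  0.02  0.08]
[[-0.   -0.23  0.97]
 [-0.    0.97  0.23]
 [-1.   -0.   -0.  ]]
[530.98 232.47  63.98]
70 42 [153.43 381.72] [130.44 437.65]
70 -42 [318.53 312.03] [197.36 191.73]
-70 42 [466.79 481.85] [571.69 516.13]
-70 -42 [624.11 402.02] [630.26 267.35]
```

View pics/s12.png

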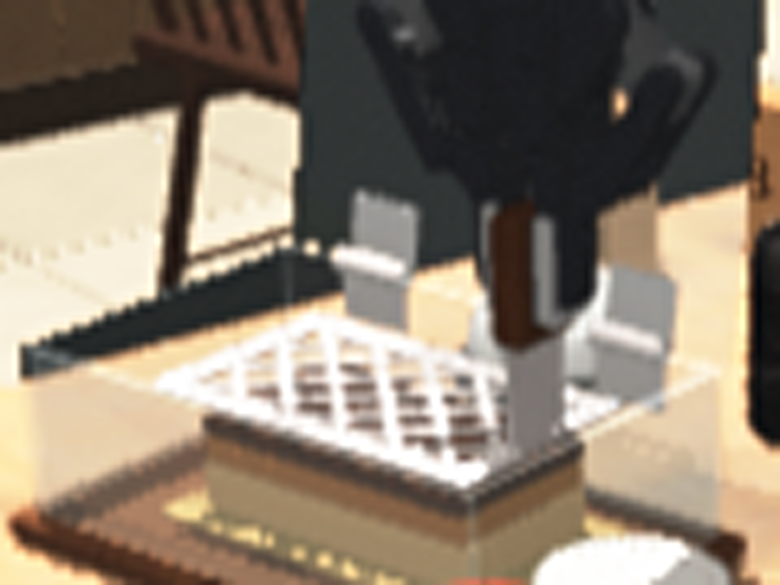

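View pics/t12.png

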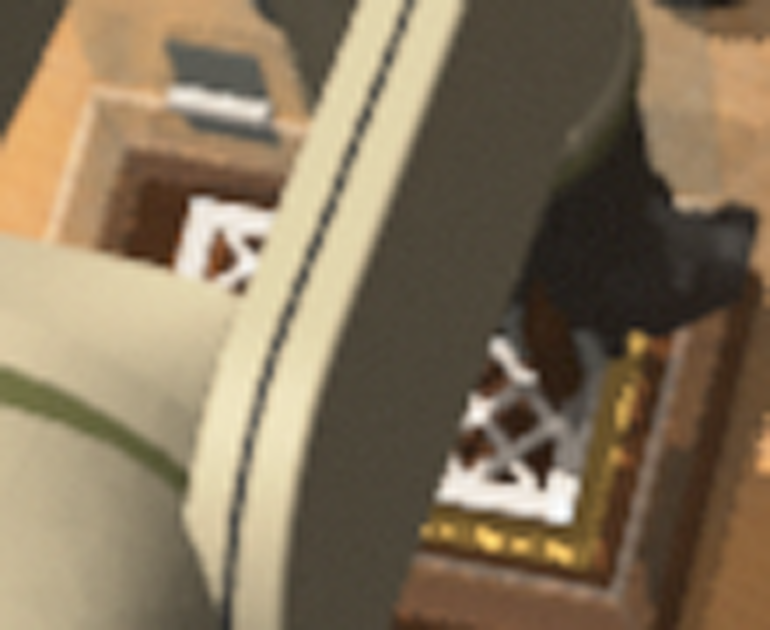

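View pics/s12f.png

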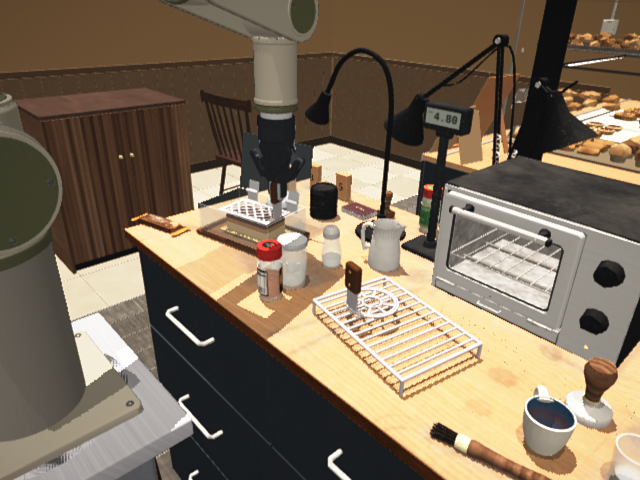

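```bash
python3 -c "
from bench import hand_in
print(hand_in())"
```

```text
the job is handed in; nothing more can be done
None
```

I opened the lid and let go of it. I then took the oblong stencil off the rack by its grip, carried it over the jars and lowered it into the case. It is held there now, and I handed the job in at about 17.7 s; no verdict was reported.

**Lid:** I swung it back by its bar. After release, the two camera views put it at about 1.75 rad, and about 1.71 rad from where the fingers let go. The bar's arc didn't quite match my estimate, so the arm felt up to about 25 N until I corrected the path.

**Stencil over the slab:**

| Check | Last reading |
|---|---|
| Underside height | about 61.5 mm (TCP 108.3 mm), roughly 10–11 mm above the chocolate if its top is at the stated 51 mm |
| Centre | stencil (531, 232.5); slab (531, 233) from the top camera, (530, 228) from the scene camera |
| Alignment | stencil and slab both measure about 13–14° from the top camera, so within about 1° |
| Level | the tool is vertical, and the plate's visible corners fall within about 1 pixel of where they should be |
| Holding | gripped with 60 N, arm still, no contact force above sensor noise |

**Disagreement:** the two cameras differ by about 5 mm across the slab and put its top 2–4 mm lower than stated. I aimed between them, so the real gap could be a few millimetres larger.

The last pictures show the round stencil and the jars standing as before; I did not re-measure their positions.

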